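Put the loose tile samples back in the ring binder

TASK

The terracotta tile samples were taken out of the ring binder to be compared with the ledge: turn the binder's stiff leaf by its tab over the rings to the left, so that its other face with the printed plan shows and the sample page is uncovered, and lay every loose sample back flat and squarely centred on a rubber pad of its own shape, any pad of that shape. When all are in place, turn the leaf back so that it lies flat over the samples, and leave everything else on the ledge where it is.

Things in the scene. Friction and masses are not known exactly. Their poses are not given: they have to be found in the camera images.
- binder: Grey ring binder, open, fixed, 226 mm along its rings (its x, away from the robot) x 358 mm across both pages (y to its left page). Origin: underside centre. Right (-y) page: sample board, y -0.012 to -0.174, top 12 mm up, with six rubber pads 3 mm thick; its binding strip (y -0.014 to -0.030) is 24 mm high. Left page: flat stack, top 28 mm up. Three steel rings at x = 0, +-0.080, radius 24 mm, tops 56 mm up.
- leaf (a joint): Angle of the stiff white leaf (210 x 160 x 4 mm, 160 g) about the ring axis. 0: flat over the right (sample) page, 3 mm clear of samples on their pads, plain grey panel up. Grows as its free edge is lifted over the rings to the left; 3.14: flat on the left page, other face (printed plan of six outlines) up. Stops at 0 and 3.14; swings freely and falls to the side it leans to.
- ring_axis (a point): Middle of the ring axis (the leaf's hinge line, along the binder's x), 30 mm above the ledge; axes as the binder's. Two buttons, 10 mm diameter, top 28 mm up, stand at the sample page's outer corners (x = +-0.099, y = -0.166 from here) and carry the leaf.
- leaf_tab (a point): Grip point in the leaf's black pull tab, mid-thickness, 191 mm from the ring axis, at the middle of the leaf's free edge; x along the ring axis. Tab: 30 mm along the rings, 30 mm outwards (173 to 203 mm from the axis), 10 mm thick. With the leaf flat on either page it hangs 25 mm over bare ledge. Held by its two end faces (30 mm apart) it can turn between the fingers as the leaf swings.
- square_pad0 (a point): Centre of the top of the square 44 mm pad in the row nearest the robot (15 mm above the ledge); axes as the binder's. Square pads are 26 mm apart along x.
- oblong_pad0 (a point): Centre of the top of the oblong pad, 32 mm along x, 62 mm along y, in the row nearest the robot (15 mm above the ledge), 8 mm outside the square pad; axes as the binder's.
- square_pad1 (a point): Centre of the top of the square 44 mm pad in the middle row (15 mm above the ledge); axes as the binder's. Square pads are 26 mm apart along x.
- oblong_pad1 (a point): Centre of the top of the oblong pad, 32 mm along x, 62 mm along y, in the middle row (15 mm above the ledge), 8 mm outside the square pad; axes as the binder's.
- square_pad2 (a point): Centre of the top of the square 44 mm pad in the row farthest from the robot (15 mm above the ledge); axes as the binder's. Square pads are 26 mm apart along x.
- oblong_pad2 (a point): Centre of the top of the oblong pad, 32 mm along x, 62 mm along y, in the row farthest from the robot (15 mm above the ledge), 8 mm outside the square pad; axes as the binder's.
- square0: Loose square terracotta tile sample 44 x 44 x 10 mm, 45 g, both faces alike, lying flat on the ledge. Origin: its centre, 5 mm above the face it lies on; z is its thickness. May be absent.
- square1: Loose square terracotta tile sample 44 x 44 x 10 mm, 45 g, both faces alike, lying flat on the ledge. Origin: its centre, 5 mm above the face it lies on; z is its thickness. May be absent.
- square2: Loose square terracotta tile sample 44 x 44 x 10 mm, 45 g, both faces alike, lying flat on the ledge. Origin: its centre, 5 mm above the face it lies on; z is its thickness. May be absent.
- oblong0: Loose oblong terracotta tile sample, 32 mm along its x, 62 mm along its y, 10 mm thick, 45 g, both faces alike, lying flat on the ledge. Origin: its centre, 5 mm above the face it lies on; z is its thickness. May be absent.
- oblong1: Loose oblong terracotta tile sample, 32 mm along its x, 62 mm along its y, 10 mm thick, 45 g, both faces alike, lying flat on the ledge. Origin: its centre, 5 mm above the face it lies on; z is its thickness. May be absent.
- oblong2: Loose oblong terracotta tile sample, 32 mm along its x, 62 mm along its y, 10 mm thick, 45 g, both faces alike, lying flat on the ledge. Origin: its centre, 5 mm above the face it lies on; z is its thickness. May be absent.
- jar: Lidded glass jar, 80 mm diameter, 115 mm high, origin at its foot. Leave alone.
- pot0: Grey plastic flowerpot full of compost, 120 mm diameter, 108 mm high, origin at its foot. Leave alone.
- pot1: A second flowerpot like it. Leave alone.
- brush: Steel-handled bottle brush lying down, 290 mm long (head 42 mm thick, from x = 0 to 0.11; handle towards -x), origin under the rear of the head. Leave alone.
- ruler: Folded wooden ruler 210 x 32 x 15 mm lying on the ledge, origin under its centre. Leave alone.
- trowel: Notched tiling trowel, blade 250 x 122 mm flat on the ledge, handle on top up to 64 mm, origin under the blade's centre. Leave alone.
Mind the look-alikes: they are no part of the job. Leave any green look-alike of the oblong0 alone. What is shaped like the oblong2 but red is not meant.

How it is judged:
On the way, in this order (a step that is already met when the one before it is completed fails the run):
1. the leaf lies turned over on the left-hand page, its other face up (value of joint leaf above 3 rad), for 0.2 s.
2. with the leaf still turned over, every sample lies flat and square on a pad of its shape (value of joint leaf above 3 rad and (horizontal distance between square0 and square_pad0 below 0.006 m or horizontal distance between square0 and square_pad1 below 0.006 m or horizontal distance between square0 and square_pad2 below 0.006 m) and (angle between the x axis of square0 and the x axis of binder, either way round below 0.14 rad or angle between the x axis of square0 and the y axis of binder, either way round below 0.14 rad) and z of square0 in the frame of binder between 0.017 and 0.0235 m and angle between the z axis of each of square0, square1, square2, oblong0, oblong1, oblong2 and the z axis of binder, either way round below 0.08 rad and (horizontal distance between square1 and square_pad0 below 0.006 m or horizontal distance between square1 and square_pad1 below 0.006 m or horizontal distance between square1 and square_pad2 below 0.006 m) and (angle between the x axis of square1 and the x axis of binder, either way round below 0.14 rad or angle between the x axis of square1 and the y axis of binder, either way round below 0.14 rad) and z of square1 in the frame of binder between 0.017 and 0.0235 m and (horizontal distance between square2 and square_pad0 below 0.006 m or horizontal distance between square2 and square_pad1 below 0.006 m or horizontal distance between square2 and square_pad2 below 0.006 m) and (angle between the x axis of square2 and the x axis of binder, either way round below 0.14 rad or angle between the x axis of square2 and the y axis of binder, either way round below 0.14 rad) and z of square2 in the frame of binder between 0.017 and 0.0235 m and (horizontal distance between oblong0 and oblong_pad0 below 0.006 m or horizontal distance between oblong0 and oblong_pad1 below 0.006 m or horizontal distance between oblong0 and oblong_pad2 below 0.006 m) and angle between the x axis of each of oblong0, oblong1, oblong2 and the x axis of binder, either way round below 0.14 rad and z of oblong0 in the frame of binder between 0.017 and 0.0235 m and (horizontal distance between oblong1 and oblong_pad0 below 0.006 m or horizontal distance between oblong1 and oblong_pad1 below 0.006 m or horizontal distance between oblong1 and oblong_pad2 below 0.006 m) and z of oblong1 in the frame of binder between 0.017 and 0.0235 m and (horizontal distance between oblong2 and oblong_pad0 below 0.006 m or horizontal distance between oblong2 and oblong_pad1 below 0.006 m or horizontal distance between oblong2 and oblong_pad2 below 0.006 m) and z of oblong2 in the frame of binder between 0.017 and 0.0235 m), for 0.2 s.
At the end, for the whole second after the job is handed in: The leaf lies flat over the sample page (within 0.08 rad), and under it every sample present lies at rest and flat on a pad of its own shape, its centre within 6 mm of the pad's centre and its sides within 0.14 rad (8 degrees) of the pad's (value of joint leaf below 0.08 rad and (horizontal distance between square0 and square_pad0 below 0.006 m or horizontal distance between square0 and square_pad1 below 0.006 m or horizontal distance between square0 and square_pad2 below 0.006 m) and (angle between the x axis of square0 and the x axis of binder, either way round below 0.14 rad or angle between the x axis of square0 and the y axis of binder, either way round below 0.14 rad) and z of square0 in the frame of binder between 0.017 and 0.0235 m and angle between the z axis of each of square0, square1, square2, oblong0, oblong1, oblong2 and the z axis of binder, either way round below 0.08 rad and (horizontal distance between square1 and square_pad0 below 0.006 m or horizontal distance between square1 and square_pad1 below 0.006 m or horizontal distance between square1 and square_pad2 below 0.006 m) and (angle between the x axis of square1 and the x axis of binder, either way round below 0.14 rad or angle between the x axis of square1 and the y axis of binder, either way round below 0.14 rad) and z of square1 in the frame of binder between 0.017 and 0.0235 m and (horizontal distance between square2 and square_pad0 below 0.006 m or horizontal distance between square2 and square_pad1 below 0.006 m or horizontal distance between square2 and square_pad2 below 0.006 m) and (angle between the x axis of square2 and the x axis of binder, either way round below 0.14 rad or angle between the x axis of square2 and the y axis of binder, either way round below 0.14 rad) and z of square2 in the frame of binder between 0.017 and 0.0235 m and (horizontal distance between oblong0 and oblong_pad0 below 0.006 m or horizontal distance between oblong0 and oblong_pad1 below 0.006 m or horizontal distance between oblong0 and oblong_pad2 below 0.006 m) and angle between the x axis of each of oblong0, oblong1, oblong2 and the x axis of binder, either way round below 0.14 rad and z of oblong0 in the frame of binder between 0.017 and 0.0235 m and (horizontal distance between oblong1 and oblong_pad0 below 0.006 m or horizontal distance between oblong1 and oblong_pad1 below 0.006 m or horizontal distance between oblong1 and oblong_pad2 below 0.006 m) and z of oblong1 in the frame of binder between 0.017 and 0.0235 m and (horizontal distance between oblong2 and oblong_pad0 below 0.006 m or horizontal distance between oblong2 and oblong_pad1 below 0.006 m or horizontal distance between oblong2 and oblong_pad2 below 0.006 m) and z of oblong2 in the frame of binder between 0.017 and 0.0235 m and linear speed of each of square0, square1, square2, oblong0, oblong1, oblong2 below 0.02 m/s); the robot touches nothing.
It fails at once if the glass jar or a flowerpot is moved more than 40 mm (distance of any of jar, pot0, pot1 from where it was at the start of the episode above 0.04 m).
It fails at once if the brush, ruler or trowel is moved more than 50 mm (distance of any of brush, ruler, trowel from where it was at the start of the episode above 0.05 m).
Of square0, square1, square2, oblong0, oblong1, oblong2 only 4 to 6 are there at a start; the rules pass over those that are not, and their reading is None.
At some moment in a run one of square0, square1, square2, oblong0, oblong1, oblong2 may be knocked a few centimetres aside while the robot is not near it.
Once in a run the grip may slacken for a moment while it holds something.
It also fails if it takes over 210 s, if anything falls off the work surface, if the arm or the gripper's body presses on something with over 40 N, if the wrist force passes 120 N, or if a joint passes its speed limit or range.

ROBOT

A 6-joint arm with a two-finger parallel gripper is mounted at the origin on the work surface. World frame = base frame: x ahead of the robot, y to its left, z up, the work surface at z = 0. Lengths are in m, angles in rad, forces in N, time in s.
With the tool pointing down it reaches from about 0.3 to 0.875 m from the base axis. Payload 4.2 kg.
Tool frame: the origin (TCP) lies at the very end of the fingers, on their centre line; the grasp point (between the pads) lies 19 mm behind it; x points along the fingers, z is the direction in which the jaws open and shut, and the axes are right-handed (so a half turn about x gives the same grasp; the last joint's range is limited). The gripper opens to 85 mm and grips with 20 to 120 N. Pads are 22 mm wide; open, the fingers measure 114 mm over their backs; the gripper's body (76 mm by 85 mm) begins 54 mm behind the grasp point. The pads swing forward as they close: fully open they stand 13 mm farther back than shut.
Start: joints at [-1.298, 0.32, 1.565, -0, 1.257, -0.02], TCP at [0.166, -0.551, 0.206] pointing down, gripper open.
Joint ranges: [-3.11, 3.11], [-0.84, 2.01], [0.21, 2.61], [-1.34, 4.49], [0.05, 2.63], [-2.56, 2.56]. Speed limits (rad/s): [2.57, 2.57, 3.14, 3.14, 3.14, 3.14].

INTERFACE

Orientations are given as a rotation vector (axis times angle).
In Python, from cell import r, imaging, order gives the robot as it stands.
- The arm moves only by the tool apply_moves, never from a script. Its argument "steps" is a list of rows, each a list of 7 numbers: the opening, from 0 (shut) to 1 (fully open), then the shift along the tool's x, y, z in m, then the turn, a rotation vector about the tool's x, y, z in rad. In form: [[hand, tx, ty, tz, wx, wy, wz], ...]. A call has exactly 5 rows; each row is the pose to reach, as a shift and turn from the pose commanded when the call began, along the tool's axes at that moment; what a row does not reach only later rows make up. A row lasts 1/10 s, in which the tool goes at most 50 mm and 8.59 degrees, less where a joint would pass 70% of its speed; a pose out of reach is approached as far as the arm can. A call with a gripper value outside its range is refused whole. The fingers move at their own pace and stop on an object; "grip_force" is the grip in N (left out, the last holds). Time passes only in rows, so rows that repeat a pose let the fingers close, or fill a call up. It gives the time, the measured TCP pose, the force and the opening at its end, in the units of the state.
- r.read_state(): the state, without advancing time (a new reading comes with each control period).
- imaging.read_camera(name): name is "side" or "top"; returns a dict with "pixels" (480x640x3 uint8, blue, green, red), "depth" (480x640 float32, m along the optical axis (not along the pixel's ray), 0 where there is no reading), "fx", "fy", "cx", "cy" (pixels), "world_from_camera" (4x4, takes a point from camera to world coordinates). Camera axes: x right, y up, looking along -z (the intrinsics and any distortion apply to the point x, -y, -z); pixel columns grow to the right and rows downward; lengths in m; the calibration is good to about 2 mm. A picture is of the moment at which its call begins.
- order.close_job(): hands the job in, once; it reports no verdict.
The state is a dict: "t": time; "joint_positions": joint angles; "joint_velocities": joint speeds; "tau": joint torques, N m; "ee_pos": TCP position; "tool_rot": TCP orientation; "ft_force": force on the tool from outside, world axes, zero at the start; "wrist_torque": the same for the moment, N m; "grip_width": finger opening in m.
Only numpy, scipy, OpenCV 4.12 (cv2) and the standard library are available. Lean on these libraries where they do the work, as an engineer would, in place of code of your own. Each camera call takes 0.05 s, during which the arm holds its last target.

## Working session

There is one attempt and no reset: what is moved stays moved. The work goes in short steps, Python scripts to look and compute and a tool call to move; the robot and the scene stay as the last step left them, time stands still between calls to the robot, and variables do not carry over. Pictures are saved under pics/ and viewed, and the job is handed in when it is done.

Besides the shell and the picture viewer there is one more tool, called as a command line: name --pt "numbers of a row" for each row, then --argument value for the rest. apply_moves: Moves the arm, as the interface text tells. Its arguments: {"type":"object","properties":{"steps":{"type":"array"},"grip_force":{"type":"number"}},"required":["steps"]}

```bash
ls; mkdir -p pics
python3 - <<'E'
from cell import r, imaging, order
import cv2,numpy as np
print(r.read_state())
for n in("top","side"):
    d=imaging.read_camera(n); cv2.imwrite(f"pics/{n}0.png",d["pixels"]); print(n,d["fx"],d["fy"],d["cx"],d["cy"],[k for k in d]);print(np.round(d["world_from_camera"],4))
E
```

```text
pics
{'t': 0.0, 'joint_positions': array([-1.29800353e+00,  3.20305993e-01,  1.56571981e+00,  3.73573325e-05,
        1.25741390e+00, -2.00243325e-02]), 'joint_velocities': array([ 0.00284329,  0.00081523,  0.00062512,  0.00075516, -0.00054343,
        0.00057304]), 'tau': array([-3.84082869e-04, -4.15521991e+01, -2.34160852e+01, -3.05543590e-04,
        8.16353277e-03, -6.96998725e-06]), 'ee_pos': array([ 0.16582562, -0.54999792,  0.20515839]), 'tool_rot': array([ 0.99201948,  1.33508282, -0.99009332]), 'ft_force': array([-0.12812971,  0.25246504, -0.05039837]), 'wrist_torque': array([ 0.00891531, -0.0160821 ,  0.01924903]), 'grip_width': 0.08523292298174369}
top 458.07916665291475 458.07916665291475 313.2720326783912 242.04627833511532 ['pixels', 'depth', 'fx', 'fy', 'cx', 'cy', 'world_from_camera']
[[ 0.0245  0.9843 -0.1748  0.3836]
 [-0.9997  0.0229 -0.011  -0.0682]
 [-0.0068  0.175   0.9845  1.1564]
 [ 0.      0.      0.      1.    ]]
side 521.4416026206087 521.4416026206087 314.5326897394272 248.026186762591 ['pixels', 'depth', 'fx', 'fy', 'cx', 'cy', 'world_from_camera']
[[-0.9197  0.2835 -0.2716  0.1932]
 [-0.3926 -0.6583  0.6422  0.9429]
 [ 0.0033  0.6973  0.7168  1.1524]
 [ 0.      0.      0.      1.    ]]
```

View pics/top0.png

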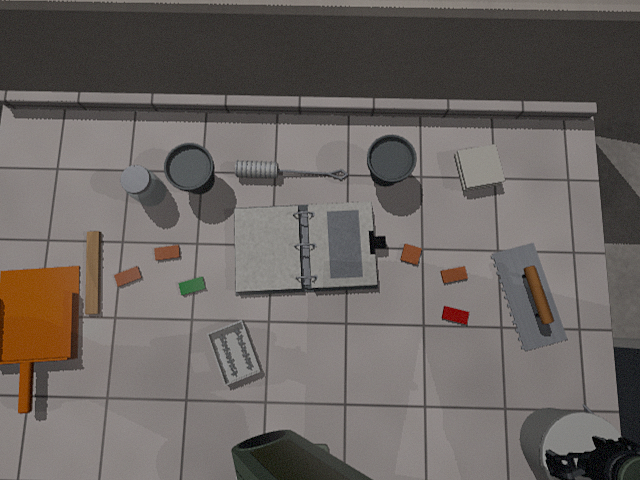

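View pics/side0.png

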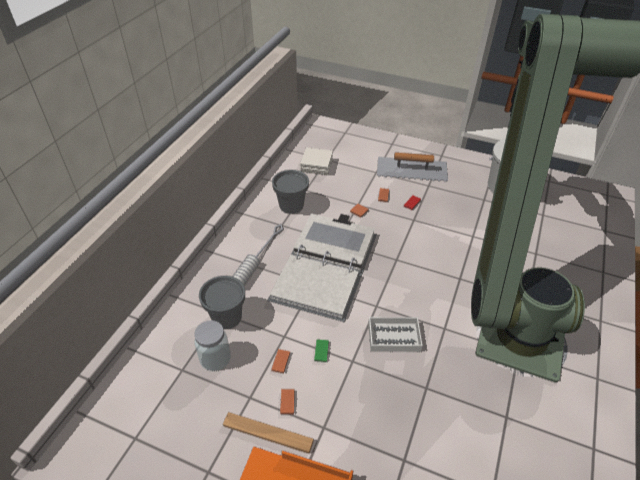

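The top view shows terracotta tiles at about (167,253), (128,276), (411,254) and (454,275). The look-alikes are green (192,286), red (455,316) and an orange dustpan (40,310).

```bash
cat > h.py <<'E'
from cell import r, imaging, order
import cv2,numpy as np
from scipy.spatial.transform import Rotation as R
def cam(n,save=None):
    d=imaging.read_camera(n)
    if save: cv2.imwrite("pics/"+save,d["pixels"])
    return d
def ray(d,uv,z):
    uv=np.atleast_2d(uv).astype(float)
    c=np.c_[(uv[:,0]-d["cx"])/d["fx"],-(uv[:,1]-d["cy"])/d["fy"],-np.ones(len(uv))]
    W=d["world_from_camera"]; v=c@W[:3,:3].T; o=W[:3,3]
    return o+v*((z-o[2])/v[:,2])[:,None]
def pix(d,P):
    P=np.atleast_2d(P); W=d["world_from_camera"]; c=(P-W[:3,3])@W[:3,:3]
    return np.c_[d["cx"]+d["fx"]*c[:,0]/-c[:,2], d["cy"]-d["fy"]*c[:,1]/-c[:,2]]
def tiles(d,z=0.010,amin=40,amax=900,show=True):
    hsv=cv2.cvtColor(d["pixels"],cv2.COLOR_BGR2HSV)
    m=cv2.inRange(hsv,(3,110,90),(16,255,255))
    m=cv2.morphologyEx(m,cv2.MORPH_OPEN,np.ones((2,2),np.uint8)) if 0 else m
    cs,_=cv2.findContours(m,cv2.RETR_EXTERNAL,cv2.CHAIN_APPROX_NONE); out=[]
    for c in cs:
        a=cv2.contourArea(c)
        if not amin<a<amax: continue
        p=ray(d,c[:,0,:],z)[:,:2].astype(np.float32)
        mm=np.zeros_like(m); cv2.drawContours(mm,[c],-1,255,-1); ys,xs=np.nonzero(mm)
        q=ray(d,np.c_[xs,ys],z)[:,:2].mean(0)
        (cx,cy),(w,h),ang=cv2.minAreaRect(p*1000)
        if w>h: la=ang
        else: la=ang+90
        px=d["pixels"][mm>0].mean(0)
        out.append((q,(cx/1000,cy/1000),max(w,h),min(w,h),la,a))
        if show: print("px",c[:,0,:].mean(0).round(0),"cen",q.round(4),"rect",round(cx/1000,4),round(cy/1000,4),"size",round(max(w,h),1),round(min(w,h),1),"longang",round(la,1),"area",a,"hsv",cv2.cvtColor(px.astype(np.uint8)[None,None],cv2.COLOR_BGR2HSV)[0,0])
    return out
E
python3 - <<'E'
from h import *
for n in("top","side"):
    d=cam(n); print(n); tiles(d)
    if n=="top":
        im=d["pixels"]; cv2.imwrite("pics/crop_l.png",cv2.resize(im[220:310,100:220],None,fx=6,fy=6,interpolation=0)); cv2.imwrite("pics/crop_r.png",cv2.resize(im[195:330,370:480],None,fx=4,fy=4,interpolation=0)); cv2.imwrite("pics/crop_b.png",cv2.resize(im[195:305,225:395],None,fx=4.5,fy=4.5))
E
```

```text
top
px [454. 274.] cen [ 0.5133 -0.4099] rect 0.5135 -0.4101 size 60.2 31.2 longang 102.6 area 266.5 hsv [ 10 168 117]
px [127. 276.] cen [0.4891 0.4107] rect 0.4894 0.4105 size 60.3 31.4 longang 112.4 area 259.5 hsv [  9 132 126]
px [539. 294.] cen [ 0.4694 -0.6176] rect 0.4689 -0.6174 size 143.5 22.5 longang 15.2 area 408.5 hsv [ 14 164 106]
px [166. 252.] cen [0.5519 0.3163] rect 0.552 0.3162 size 60.6 31.1 longang 99.1 area 255.5 hsv [ 10 146 126]
px [411. 254.] cen [ 0.563  -0.3023] rect 0.563 -0.3022 size 44.4 42.9 longang 75.0 area 262.5 hsv [ 11 169 124]
side
px [262. 431.] cen [0.482  0.4976] rect 0.4953 0.4985 size 207.4 31.3 longang 5.3 area 890.5 hsv [ 15 113 171]
px [287. 402.] cen [0.4864 0.4132] rect 0.487 0.4127 size 59.3 30.7 longang 113.2 area 276.0 hsv [  9 146 170]
px [280. 360.] cen [0.5498 0.318 ] rect 0.5497 0.3176 size 62.2 30.7 longang 99.9 area 231.5 hsv [  9 143 171]
px [359. 210.] cen [ 0.5611 -0.3   ] rect 0.5607 -0.2996 size 45.1 43.3 longang 75.4 area 104.5 hsv [  9 144 167]
px [383. 194.] cen [ 0.511  -0.4067] rect 0.5106 -0.4071 size 61.3 30.5 longang 107.5 area 88.0 hsv [  9 140 159]
px [414. 157.] cen [ 0.4736 -0.6583] rect 0.4736 -0.6575 size 139.7 39.3 longang 16.1 area 191.0 hsv [ 13 134 139]
px [590.  94.] cen [-0.0977 -1.3996] rect -0.0995 -1.4137 size 177.4 94.7 longang 179.1 area 267.0 hsv [ 10 158 144]
px [499.  77.] cen [ 0.2876 -1.397 ] rect 0.2859 -1.3964 size 149.8 38.7 longang 0.0 area 77.0 hsv [ 10 151  93]
```

View pics/crop_b.png

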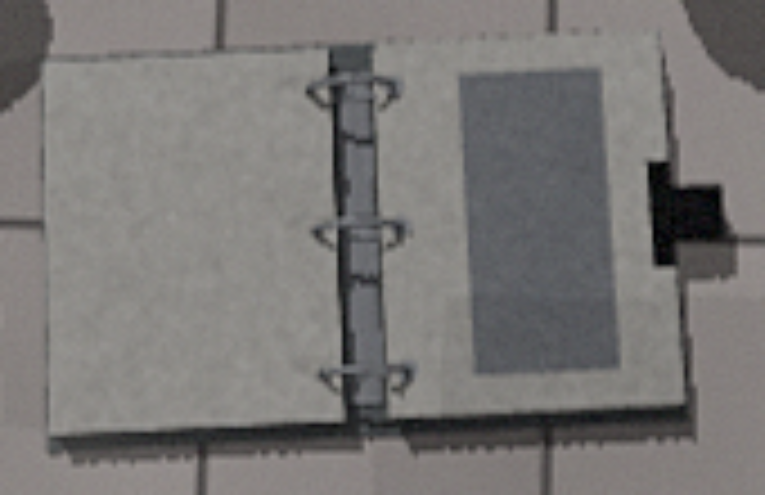

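View pics/crop_r.png

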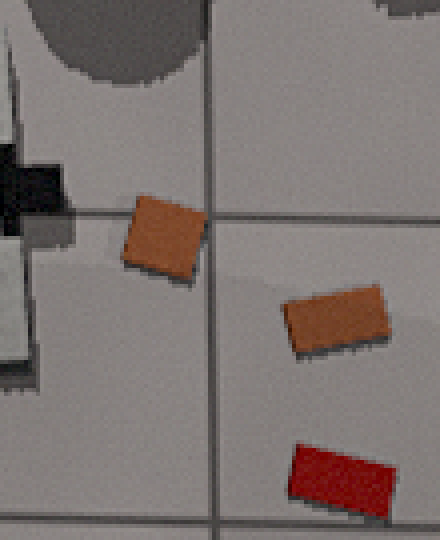

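View pics/crop_l.png

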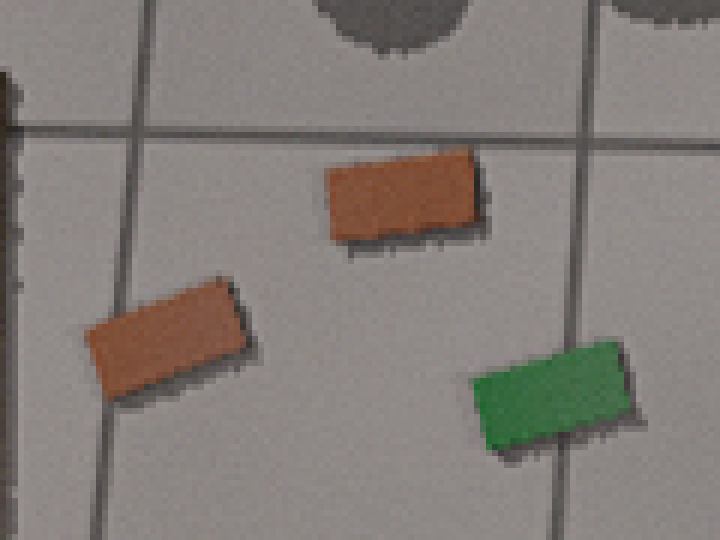

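Four samples are present: one square and three oblongs, matching sizes 44 and 62x32. The red and green ones are excluded by colour. Next I measure the binder and tab.

Run:
```python
from h import *
clicks={"top":[]}
d=cam("top"); s=cam("side")
for n,q in (("top",d),("side",s)):
    im=q["pixels"]; m=(im.max(2)<28).astype(np.uint8)*255
    x0,y0,x1,y1=(360,220,400,265) if n=="top" else (325,205,365,235)
    mm=np.zeros_like(m); mm[y0:y1,x0:x1]=m[y0:y1,x0:x1]
    cs,_=cv2.findContours(mm,cv2.RETR_EXTERNAL,cv2.CHAIN_APPROX_NONE)
    for c in cs:
        if cv2.contourArea(c)>10:
            p=ray(q,c[:,0,:],0.033)[:,:2]; print(n,c[:,0].min(0),c[:,0].max(0),p.min(0),p.max(0))
            # row by row
            ap=cv2.approxPolyDP(c,1.2,True)[:,0]; print(np.c_[ap,ray(q,ap,0.034)[:,:2].round(4)])
    cv2.imwrite(f"pics/tab_{n}.png",cv2.resize(im[y0:y1,x0:x1],None,fx=14,fy=14,interpolation=0))
c=np.array([(235,208.3),(236.1,291.7)]);print("left page",ray(d,c,0.028)); c=np.array([(371.7,202.8),(377.9,285)]);print("leaf",ray(d,c,0.032))
im=s["pixels"]; cv2.imwrite("pics/sb.png",cv2.resize(im[200:330,260:390],None,fx=4.5,fy=4.5))
# panel
```

```text
top [369 231] [385 253] [ 0.55876546 -0.23410259] [ 0.61445007 -0.19425763]
[[ 3.690e+02  2.310e+02  6.141e-01 -1.941e-01]
 [ 3.710e+02  2.530e+02  5.586e-01 -1.993e-01]
 [ 3.740e+02  2.530e+02  5.588e-01 -2.067e-01]
 [ 3.730e+02  2.500e+02  5.662e-01 -2.042e-01]
 [ 3.750e+02  2.470e+02  5.739e-01 -2.091e-01]
 [ 3.820e+02  2.480e+02  5.718e-01 -2.265e-01]
 [ 3.850e+02  2.460e+02  5.770e-01 -2.339e-01]
 [ 3.840e+02  2.370e+02  5.997e-01 -2.315e-01]
 [ 3.740e+02  2.370e+02  5.991e-01 -2.066e-01]
 [ 3.720e+02  2.350e+02  6.041e-01 -2.017e-01]
 [ 3.720e+02  2.310e+02  6.142e-01 -2.016e-01]]
left page [[0.66624463 0.1451356  0.028     ]
 [0.45557421 0.13095532 0.028     ]]
leaf [[ 0.68741524 -0.20095884  0.032     ]
 [ 0.4800086  -0.21658343  0.032     ]]
```

View pics/tab_top.png

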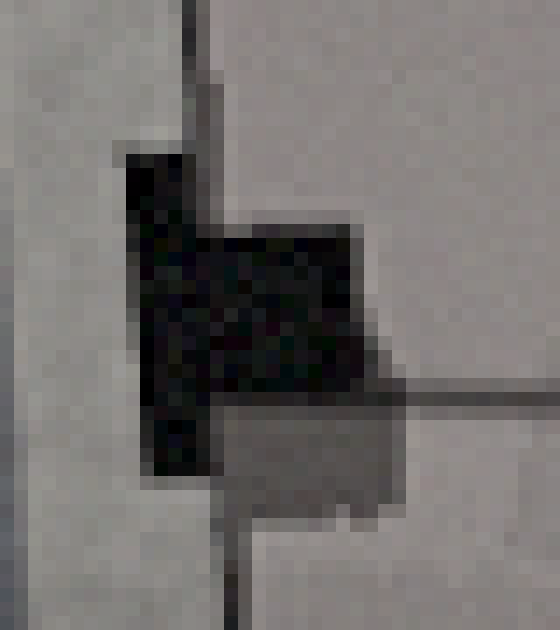

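View pics/sb.png

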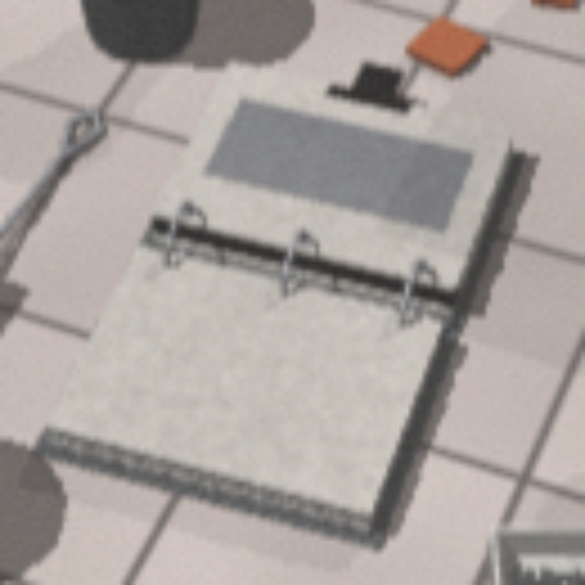

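Run:
```python
from h import *
d=cam("top"); 
dep=d["depth"]
def pts(u,v):
    z=dep[v,u]; c=np.array([(u-d["cx"])/d["fx"]*z,-(v-d["cy"])/d["fy"]*z,-z]); return d["world_from_camera"][:3,:3]@c+d["world_from_camera"][:3,3]
np.set_printoptions(suppress=True,precision=4)
for v in (239,242,245):
    print(v,[(u,)+tuple(pts(u,v).round(4)) for u in range(371,391,2)])
for u in (378,381):
    print(u,[(v,)+tuple(pts(u,v).round(4)) for v in range(234,253,1)])
# ring pixels: metallic bright with height>0.045
P=np.zeros((480,640,3))
uu,vv=np.meshgrid(np.arange(640),np.arange(480)); c=np.stack([(uu-d["cx"])/d["fx"]*dep,-(vv-d["cy"])/d["fy"]*dep,-dep],-1)
P=c@d["world_from_camera"][:3,:3].T+d["world_from_camera"][:3,3]
roi=np.zeros(dep.shape,bool); roi[200:295,285:325]=1
m=roi&(P[...,2]>0.038)&(P[...,2]<0.065); 
n,l,st,ce=cv2.connectedComponentsWithStats(m.astype(np.uint8))
for i in range(1,n):
    if st[i,4]>4: print(st[i],P[l==i].mean(0),P[l==i].max(0))
np.save("/tmp/P.npy",P)
```

```text
239 [(371, np.float64(0.5944), np.float64(-0.1995), np.float64(0.0313)), (373, np.float64(0.5943), np.float64(-0.2043), np.float64(0.0325)), (375, np.float64(0.5938), np.float64(-0.2089), np.float64(0.0357)), (377, np.float64(0.5944), np.float64(-0.2142), np.float64(0.0331)), (379, np.float64(0.5941), np.float64(-0.2189), np.float64(0.0354)), (381, np.float64(0.5945), np.float64(-0.2241), np.float64(0.0334)), (383, np.float64(0.594), np.float64(-0.2286), np.float64(0.0368)), (385, np.float64(0.5946), np.float64(-0.234), np.float64(0.0342)), (387, np.float64(0.6011), np.float64(-0.2441), np.float64(0.0006)), (389, np.float64(0.6012), np.float64(-0.2492), np.float64(0.0005))]
242 [(371, np.float64(0.5864), np.float64(-0.1993), np.float64(0.0331)), (373, np.float64(0.5865), np.float64(-0.2043), np.float64(0.0332)), (375, np.float64(0.5861), np.float64(-0.2088), np.float64(0.0363)), (377, np.float64(0.5864), np.float64(-0.2139), np.float64(0.0355)), (379, np.float64(0.5861), np.float64(-0.2186), np.float64(0.0373)), (381, np.float64(0.5866), np.float64(-0.2238), np.float64(0.0355)), (383
[... 3123 characters left out ...]
(247, np.float64(0.5741), np.float64(-0.2239), np.float64(0.035)), (248, np.float64(0.5724), np.float64(-0.2246), np.float64(0.03)), (249, np.float64(0.5747), np.float64(-0.2286), np.float64(0.001)), (250, np.float64(0.5722), np.float64(-0.2287), np.float64(0.0002)), (251, np.float64(0.5696), np.float64(-0.2286), np.float64(0.0007)), (252, np.float64(0.5671), np.float64(-0.2287), np.float64(-0.0002))]
[294 212  18   3  33] [ 0.6525 -0.0275  0.052 ] [ 0.6555 -0.0061  0.0585]
[295 245   3   2   6] [ 0.5711 -0.0136  0.0459] [ 0.5727 -0.011   0.0494]
[299 244  16   2  31] [ 0.5731 -0.0389  0.0519] [ 0.5763 -0.0211  0.0581]
[296 276  20   3  35] [ 0.4936 -0.0389  0.0514] [ 0.4972 -0.0159  0.0601]
```

```bash
cat >> h.py <<'E'
A=np.array([0.5728,-0.0330,0.030]); YAW=0.0717
def B(x,y,z):  # binder point rel axis in xy, z world
    c,s=np.cos(YAW),np.sin(YAW); return np.array([A[0]+c*x-s*y,A[1]+s*x+c*y,z])
def plan(pos,yaw,tilt=None):
    """world TCP pos, jaw direction yaw (rad, mod pi) -> tool shift, rotvec"""
    s=r.read_state(); R0=R.from_rotvec(s["tool_rot"]).as_matrix()
    best=None
    for k in (-1,0,1,2):
        a=yaw+k*np.pi; z=np.array([np.cos(a),np.sin(a),0]); x=np.array([0,0,-1.]); y=np.cross(z,x)
        Rt=np.c_[x,y,z]
        if tilt is not None: Rt=R.from_rotvec(tilt).as_matrix()@Rt
        w=R.from_matrix(R0.T@Rt).as_rotvec()
        if best is None or np.linalg.norm(w)<np.linalg.norm(best): best=w
    sh=R0.T@(np.asarray(pos)-s["ee_pos"])
    print("shift",sh.round(4),"|",round(np.linalg.norm(sh),3),"rot",best.round(4),round(np.degrees(np.linalg.norm(best)),1),"deg  axes x",R0[:,0].round(3),"y",R0[:,1].round(3),"z",R0[:,2].round(3))
    print("q",s["joint_positions"].round(2),"ee",s["ee_pos"].round(4),"F",s["ft_force"].round(1),"grip",round(s["grip_width"],4),"t",s["t"])
E
python3 - <<'E'
from h import *
plan(B(0,-.196,.12),YAW)
E
```

```text
shift [ 0.0859  0.4959 -0.1867] | 0.537 rot [-1.3497e+00 -3.0000e-04 -3.0000e-04] 77.3 deg  axes x [-0.  0. -1.] y [0.957 0.289 0.   ] z [ 0.289 -0.957 -0.   ]
q [-1.3   0.32  1.56  0.    1.26 -0.02] ee [ 0.166  -0.5504  0.2058] F [-0.2 -0.6  0.3] grip 0.0853 t 0.35
```

apply_moves --pt "1 0.0 0.045 -0.017 -0.13 0 0" --pt "1 0.0 0.09 -0.034 -0.26 0 0" --pt "1 0.0 0.135 -0.051 -0.39 0 0" --pt "1 0.0 0.18 -0.068 -0.52 0 0" --pt "1 0.0 0.225 -0.085 -0.65 0 0" --grip_force 40

```text
t: 0.85
ee_pos: [0.3581, -0.4029, 0.2062]
tool_rot: [0.488, 1.515, -0.488]
ft_force: [0.2, 0.4, 0.4]
grip_width: 0.0858
```

Run:
```python
from h import *
plan(B(0,-.196,.12),YAW)
```

```text
shift [0.0862 0.2751 0.0839] | 0.3 rot [-6.947e-01  4.000e-04  3.000e-04] 39.8 deg  axes x [ 0. -0. -1.] y [ 0.583  0.812 -0.   ] z [ 0.812 -0.583  0.001]
q [-0.87  0.26  1.65 -0.    1.23 -0.24] ee [ 0.3581 -0.4029  0.2062] F [0.2 0.4 0.4] grip 0.0858 t 0.85
```

apply_moves --pt "1 0.0 0.045 0.015 -0.13 0 0" --pt "1 0.0 0.09 0.03 -0.26 0 0" --pt "1 0.0 0.135 0.045 -0.39 0 0" --pt "1 0.0 0.18 0.06 -0.52 0 0" --pt "1 0.0 0.225 0.075 -0.65 0 0"

```text
t: 1.35
ee_pos: [0.5512, -0.2648, 0.2061]
tool_rot: [-0.022, 1.571, 0.021]
ft_force: [0.9, -1.6, -0.1]
grip_width: 0.0853
```

apply_moves --pt "1 0.02 0 0 0 0 0" --pt "1 0.02 0 0 0 0 0" --pt "1 0.02 0 0 0 0 0" --pt "1 0.02 0 0 0 0 0" --pt "1 0.02 0 0 0 0 0"

```text
t: 1.85
ee_pos: [0.5495, -0.2672, 0.1871]
tool_rot: [-0.017, 1.569, 0.015]
ft_force: [0.2, 1.1, 0.1]
grip_width: 0.0853
```

Run:
```python
from h import *
plan(B(0,-.196,.1),YAW)
```

```text
shift [0.0871 0.038  0.038 ] | 0.102 rot [-0.0513  0.0014  0.0009] 2.9 deg  axes x [ 0.001 -0.001 -1.   ] y [-0.02   1.    -0.001] z [1.    0.02  0.001]
q [-0.47  0.39  1.51 -0.    1.24 -0.49] ee [ 0.5495 -0.2672  0.1871] F [0.2 1.1 0.1] grip 0.0853 t 1.85
```

apply_moves --pt "1 0.0 0.038 0.038 -0.051 0 0" --pt "1 0.04 0.038 0.038 -0.051 0 0" --pt "1 0.087 0.038 0.038 -0.051 0 0" --pt "1 0.087 0.038 0.038 -0.051 0 0" --pt "1 0.087 0.038 0.038 -0.051 0 0"

```text
t: 2.35
ee_pos: [0.5868, -0.228, 0.0997]
tool_rot: [-0.057, 1.57, 0.057]
ft_force: [-0.5, -0.4, 1.1]
grip_width: 0.0854
```

Run:
```python
from h import *
plan(B(0,-.196,.014),YAW)
d=cam("top"); cv2.imwrite("pics/pre1.png",cv2.resize(d["pixels"][150:330,280:480],None,fx=3,fy=3))
d=cam("side"); cv2.imwrite("pics/pre1s.png",cv2.resize(d["pixels"][140:300,270:450],None,fx=3.5,fy=3.5))
```

```text
shift [ 0.0857 -0.0005 -0.    ] | 0.086 rot [ 0.0004 -0.0002  0.0001] 0.0 deg  axes x [-0. -0. -1.] y [-0.072  0.997 -0.   ] z [ 0.997  0.072 -0.   ]
q [-0.39  0.48  1.58 -0.    1.07 -0.46] ee [ 0.5868 -0.228   0.0997] F [-0.5 -0.4  1.1] grip 0.0854 t 2.35
```

View pics/pre1s.png

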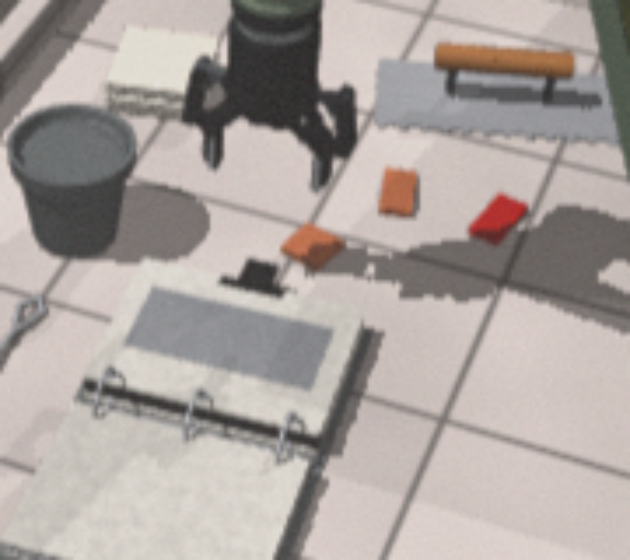

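View pics/pre1.png

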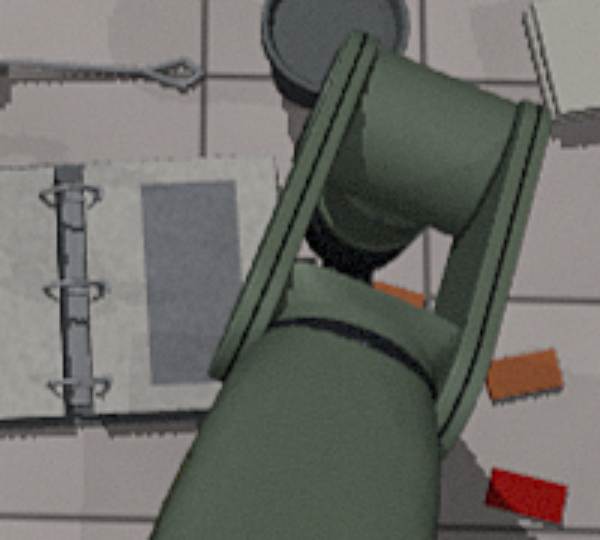

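apply_moves --pt "1 0.04 0 0 0 0 0" --pt "1 0.088 0 0 0 0 0" --pt "1 0.088 0 0 0 0 0" --pt "0.6 0.088 0 0 0 0 0" --pt "0.3 0.088 0 0 0 0 0"

```text
t: 2.95
ee_pos: [0.5894, -0.2286, 0.0146]
tool_rot: [-0.059, 1.564, 0.055]
ft_force: [-0.4, 1.4, 0.6]
grip_width: 0.059
```

apply_moves --pt "0 0 0 0 0 0 0" --pt "0 0 0 0 0 0 0" --pt "0 0 0 0 0 0 0" --pt "0 0 0 0 0 0 0" --pt "0 0 0 0 0 0 0"

```text
t: 3.45
ee_pos: [0.5869, -0.2274, 0.0111]
tool_rot: [-0.057, 1.57, 0.057]
ft_force: [-0.4, 0.1, -0.4]
grip_width: -0.0
```

Run:
```python
from h import *
print(r.read_state())
d=cam("side"); cv2.imwrite("pics/g1s.png",cv2.resize(d["pixels"][140:300,270:450],None,fx=3.5,fy=3.5))
```

```text
{'t': 3.45, 'joint_positions': array([-3.87831454e-01,  5.74204104e-01,  1.67866664e+00, -1.07068788e-04,
        8.88541513e-01, -4.60796249e-01]), 'joint_velocities': array([ 8.07336810e-04,  1.48630249e-03,  3.66650736e-03, -2.81907422e-05,
       -1.11799725e-03,  4.07931170e-04]), 'tau': array([-1.95922294e-03, -5.00052810e+01, -1.86113191e+01, -6.54958039e-04,
       -1.16658717e-03, -2.95840425e-05]), 'ee_pos': array([ 0.58692421, -0.22737981,  0.01114933]), 'tool_rot': array([-0.05747395,  1.56990497,  0.05723828]), 'ft_force': array([-0.43838474,  0.12839769, -0.36115044]), 'wrist_torque': array([ 0.02329195, -0.00612492, -0.0671254 ]), 'grip_width': -4.209811100142875e-05}
```

View pics/g1s.png

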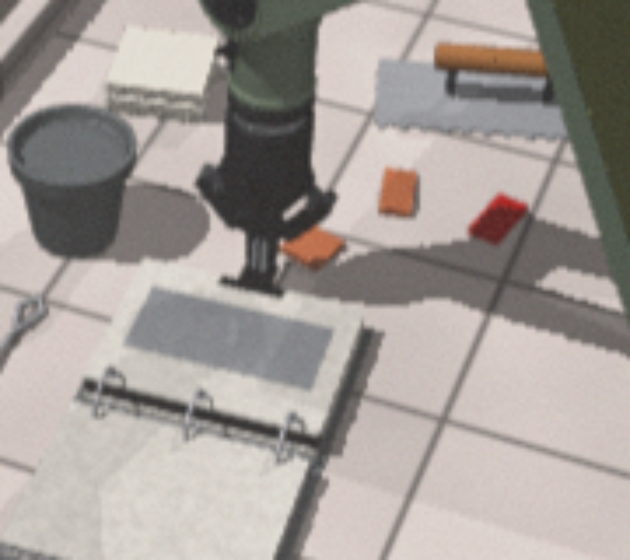

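Run:
```python
from h import *
d=cam("side"); cv2.imwrite("pics/g2s.png",cv2.resize(d["pixels"][180:240,310:380],None,fx=10,fy=10,interpolation=cv2.INTER_CUBIC))
print(pix(d,[B(0,-.203,.03),B(0,-.173,.03),r.read_state()["ee_pos"]]))
d=cam("top"); cv2.imwrite("pics/g2.png",cv2.resize(d["pixels"][200:290,330:450],None,fx=6,fy=6))
```

```text
[[344.68415514 215.25744424]
 [341.95559861 221.28755811]
 [343.65615958 221.24451827]]
```

View pics/g2s.png

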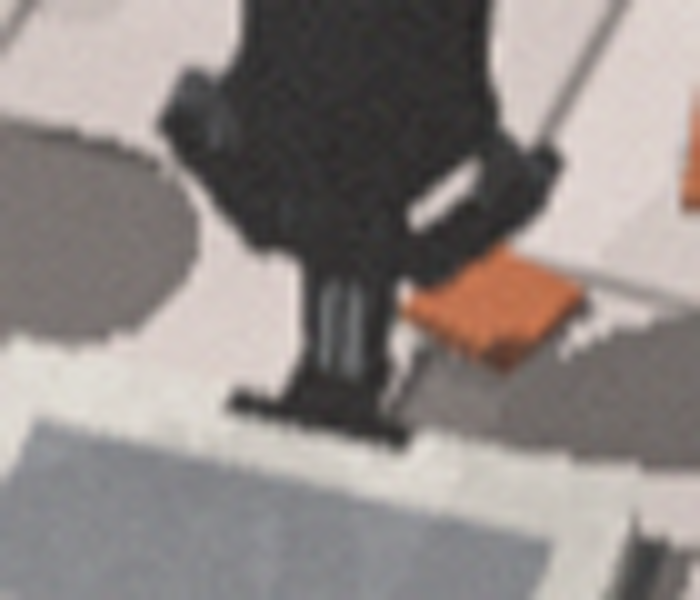

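View pics/g2.png

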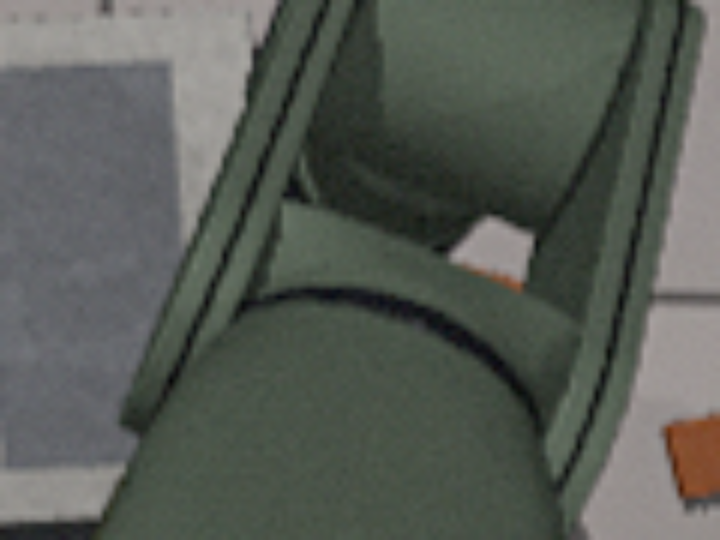

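Run:
```python
from h import *
np.set_printoptions(suppress=True,precision=3)
d=cam("side");dep=d["depth"]
W=d["world_from_camera"]
def pts(u,v):
    z=dep[v,u]; c=np.array([(u-d["cx"])/d["fx"]*z,-(v-d["cy"])/d["fy"]*z,-z]); return W[:3,:3]@c+W[:3,3]
for u in (341,343,345,347):
    print(u); 
    for v in range(200,228,2): print(v,pts(u,v).round(3),d["pixels"][v,u])
```

```text
341
200 [ 0.596 -0.217  0.105] [57 58 61]
202 [ 0.592 -0.207  0.107] [52 53 54]
204 [ 0.595 -0.215  0.092] [49 49 51]
206 [ 0.594 -0.214  0.084] [55 54 55]
208 [ 0.594 -0.215  0.075] [57 58 56]
210 [ 0.594 -0.216  0.066] [63 63 64]
212 [ 0.595 -0.221  0.053] [55 56 60]
214 [ 0.594 -0.219  0.047] [71 71 71]
216 [ 0.596 -0.226  0.032] [58 59 60]
218 [ 0.593 -0.217  0.031] [55 57 56]
220 [ 0.59  -0.209  0.031] [54 56 56]
222 [ 0.585 -0.196  0.035] [75 74 79]
224 [ 0.582 -0.188  0.034] [190 195 201]
226 [ 0.579 -0.182  0.032] [193 201 204]
343
200 [ 0.59  -0.22   0.105] [45 45 46]
202 [ 0.59  -0.219  0.098] [53 52 56]
204 [ 0.59  -0.22   0.089] [53 53 58]
206 [ 0.589 -0.219  0.082] [48 50 51]
208 [ 0.587 -0.215  0.078] [89 86 86]
210 [ 0.587 -0.216  0.068] [94 95 92]
212 [ 0.589 -0.223  0.054] [80 80 79]
214 [ 0.587 -0.218  0.05 ] [77 75 76]
216 [ 0.585 -0.213  0.047] [72 69 73]
218 [ 0.586 -0.218  0.033] [48 50 49]
220 [ 0.583 -0.21   0.033] [57 54 58]
222 [ 0.581 -0.205  0.029] [59 61 64]
224 [ 0.577 -0.194  0.032] [188 193 199]
226 [ 0.573 -0.182  0.035] [197 204 209]
345
200 [ 0.583 
[... 379 characters left out ...]

220 [ 0.577 -0.21   0.034] [54 54 55]
222 [ 0.573 -0.2    0.036] [52 53 53]
224 [ 0.572 -0.197  0.03 ] [163 167 171]
226 [ 0.568 -0.186  0.033] [204 211 216]
347
200 [ 0.575 -0.211  0.117] [55 54 57]
202 [ 0.575 -0.213  0.108] [52 54 53]
204 [ 0.573 -0.207  0.105] [52 55 55]
206 [ 0.576 -0.219  0.086] [55 54 57]
208 [ 0.574 -0.212  0.084] [51 46 51]
210 [ 0.575 -0.22   0.07 ] [49 53 54]
212 [ 0.575 -0.221  0.06 ] [50 46 50]
214 [ 0.575 -0.22   0.053] [46 44 47]
216 [ 0.573 -0.217  0.047] [47 47 50]
218 [ 0.575 -0.224  0.032] [49 53 55]
220 [ 0.572 -0.216  0.031] [62 62 64]
222 [ 0.568 -0.206  0.033] [54 52 56]
224 [ 0.566 -0.199  0.031] [124 129 133]
226 [ 0.563 -0.19   0.031] [201 208 213]
```

apply_moves --pt "0.5 0 0 0 0 0 0" --pt "0.7 0 0 0 0 0 0" --pt "1 0 0 0 0 0 0" --pt "1 0 0 0 0 0 0" --pt "1 0 0 0 0 0 0"

```text
t: 4.15
ee_pos: [0.5869, -0.2274, 0.011]
tool_rot: [-0.057, 1.57, 0.057]
ft_force: [1.0, 0.5, 0.2]
grip_width: 0.0721
```

Run:
```python
from h import *
d=cam("side"); cv2.imwrite("pics/g3s.png",cv2.resize(d["pixels"][180:240,310:380],None,fx=10,fy=10,interpolation=cv2.INTER_CUBIC))
```

```text
(no output)
```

View pics/g3s.png

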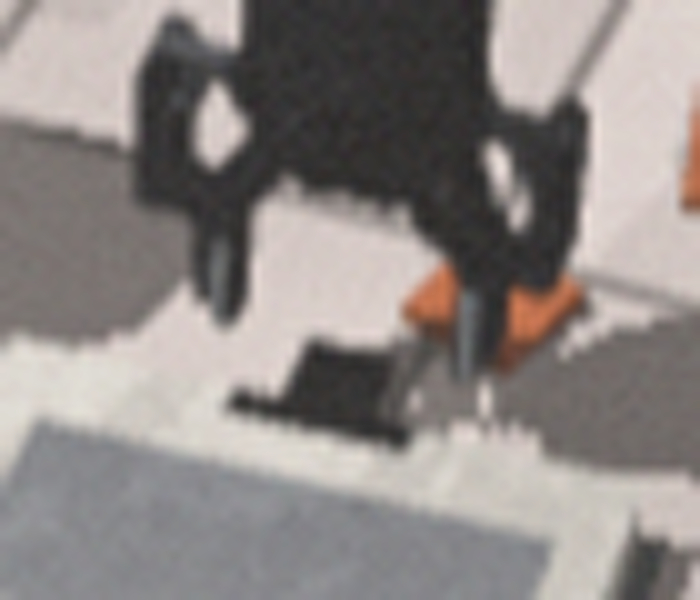

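Run:
```python
from h import *
np.set_printoptions(suppress=True,precision=3)
for n in ("side",):
    d=cam(n);dep=d["depth"];W=d["world_from_camera"]
    uu,vv=np.meshgrid(np.arange(640),np.arange(480)); c=np.stack([(uu-d["cx"])/d["fx"]*dep,-(vv-d["cy"])/d["fy"]*dep,-dep],-1)
    P=c@W[:3,:3].T+W[:3,3]
    for u in (331,332,333,356,357,358):
        print(u,[ (v,*P[v,u].round(3).tolist()) for v in range(206,222,1)])
```

```text
331 [(206, 0.628, -0.215, 0.071), (207, 0.625, -0.209, 0.073), (208, 0.626, -0.211, 0.067), (209, 0.626, -0.212, 0.062), (210, 0.626, -0.211, 0.059), (211, 0.624, -0.208, 0.058), (212, 0.646, -0.267, -0.003), (213, 0.646, -0.267, -0.007), (214, 0.641, -0.254, 0.001), (215, 0.641, -0.254, -0.003), (216, 0.638, -0.246, 0.0), (217, 0.634, -0.237, 0.004), (218, 0.636, -0.241, -0.004), (219, 0.62, -0.199, 0.033), (220, 0.618, -0.193, 0.034), (221, 0.618, -0.195, 0.028)]
332 [(206, 0.623, -0.212, 0.075), (207, 0.624, -0.214, 0.07), (208, 0.625, -0.217, 0.063), (209, 0.623, -0.214, 0.061), (210, 0.626, -0.222, 0.05), (211, 0.625, -0.22, 0.048), (212, 0.642, -0.264, 0.001), (213, 0.642, -0.265, -0.004), (214, 0.638, -0.255, 0.001), (215, 0.635, -0.247, 0.004), (216, 0.634, -0.246, 0.001), (217, 0.633, -0.243, -0.001), (218, 0.632, -0.239, -0.001), (219, 0.616, -0.199, 0.034), (220, 0.617, -0.199, 0.029), (221, 0.615, -0.195, 0.03)]
333 [(206, 0.625, -0.226, 0.064), (207, 0.625, -0.228, 0.058), (208, 0.625, -0.228, 0.053), (209, 0.625, -0.229, 0.049), (210, 0.643, -0.276, -0.0), (211, 0.642, 
[... 992 characters left out ...]
-0.221, 0.068), (214, 0.543, -0.222, 0.062), (215, 0.54, -0.215, 0.065), (216, 0.542, -0.22, 0.057), (217, 0.54, -0.216, 0.055), (218, 0.557, -0.272, -0.002), (219, 0.554, -0.264, 0.002), (220, 0.553, -0.261, 0.0), (221, 0.552, -0.259, -0.002)]
358 [(206, 0.54, -0.218, 0.1), (207, 0.541, -0.222, 0.092), (208, 0.54, -0.22, 0.09), (209, 0.541, -0.221, 0.085), (210, 0.539, -0.216, 0.085), (211, 0.54, -0.222, 0.076), (212, 0.539, -0.219, 0.075), (213, 0.54, -0.222, 0.068), (214, 0.539, -0.221, 0.064), (215, 0.54, -0.223, 0.059), (216, 0.54, -0.225, 0.053), (217, 0.541, -0.228, 0.046), (218, 0.552, -0.267, 0.005), (219, 0.552, -0.27, -0.003), (220, 0.55, -0.262, 0.001), (221, 0.548, -0.258, 0.0)]
```

apply_moves --pt "1 -0.045 0 0 0 0 0" --pt "1 -0.09 0 0 0 0 0" --pt "0 -0.09 0 0 0 0 0" --pt "0 -0.09 0 0 0 0 0" --pt "0 -0.09 0 0 0 0 0"

```text
t: 4.75
ee_pos: [0.5859, -0.227, 0.0998]
tool_rot: [-0.057, 1.572, 0.058]
ft_force: [-0.9, -0.5, -0.2]
grip_width: 0.0439
```

apply_moves --pt "0 0 0 0 0 0 0" --pt "0 0 0 0 0 0 0" --pt "0 0 0 0 0 0 0" --pt "0 0 0 0 0 0 0" --pt "0 0 0 0 0 0 0"

```text
t: 5.25
ee_pos: [0.5869, -0.2274, 0.1008]
tool_rot: [-0.057, 1.57, 0.057]
ft_force: [0.4, -0.1, 1.3]
grip_width: -0.0
```

Run:
```python
from h import *
print(r.read_state()["ee_pos"])
d=cam("side"); cv2.imwrite("pics/g4s.png",cv2.resize(d["pixels"][160:240,310:380],None,fx=8,fy=8,interpolation=cv2.INTER_CUBIC))
print(pix(d,r.read_state()["ee_pos"]))
dep=d["depth"];W=d["world_from_camera"]
uu,vv=np.meshgrid(np.arange(640),np.arange(480)); c=np.stack([(uu-d["cx"])/d["fx"]*dep,-(vv-d["cy"])/d["fy"]*dep,-dep],-1)
P=c@W[:3,:3].T+W[:3,3]
m=(abs(P[...,0]-.587)<.02)&(abs(P[...,1]+.2274)<.02)&(P[...,2]>.06)
vs,us=np.nonzero(m); print(vs.max(),np.sort(P[m][:,2])[:10], P[m&(P[...,2]<.16)].min(0),P[m&(P[...,2]<.16)].max(0))
```

```text
[ 0.58685948 -0.22737943  0.10079668]
[[344.91494829 199.89181063]]
195 [0.1252248  0.12690777 0.12824618 0.12850046 0.12973516 0.1297372
 0.13038883 0.13177782 0.13306887 0.13363064] [ 0.57106667 -0.23427448  0.1252248 ] [ 0.59976035 -0.20812028  0.15984315]
```

View pics/g4s.png

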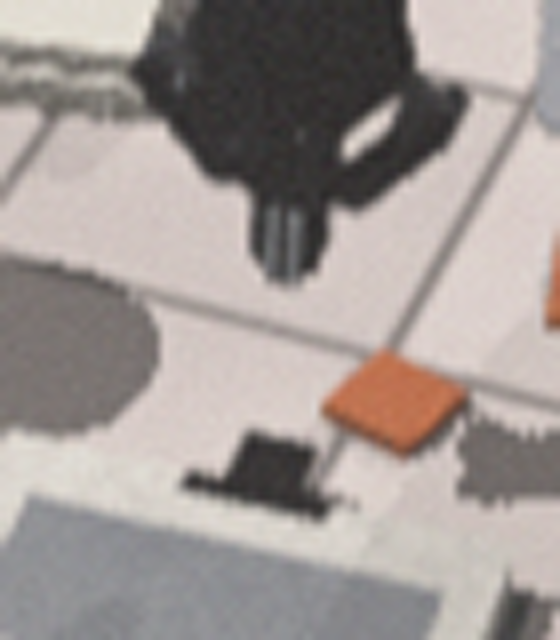

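The fingertips really sit about 24 mm above the reported TCP. The image shows the tip at row 195, where the TCP would project to row 200, and the first closing stopped just above the tab. I'll correct for that, so the TCP z target for the tab becomes about -0.0135.

apply_moves --pt "1 0 0 0 0 0 0" --pt "1 0 0 0 0 0 0" --pt "1 0 0 0 0 0 0" --pt "1 0.03 0 0 0 0 0" --pt "1 0.06 0 0 0 0 0"

```text
t: 5.8
ee_pos: [0.5879, -0.2278, 0.0415]
tool_rot: [-0.059, 1.567, 0.056]
ft_force: [-0.7, -0.7, -0.1]
grip_width: 0.0729
```

apply_moves --pt "1 0.02 0 0 0 0 0" --pt "1 0.04 0 0 0 0 0" --pt "1 0.05 0 0 0 0 0" --pt "1 0.053 0 0 0 0 0" --pt "1 0.053 0 0 0 0 0"

```text
t: 6.3
ee_pos: [0.5872, -0.2275, -0.0118]
tool_rot: [-0.058, 1.57, 0.057]
ft_force: [-0.1, 0.7, 0.2]
grip_width: 0.085
```

Run:
```python
from h import *
plan(B(0,-.196,-.0135),YAW)
d=cam("side"); cv2.imwrite("pics/g5s.png",cv2.resize(d["pixels"][180:240,310:380],None,fx=10,fy=10,interpolation=cv2.INTER_CUBIC))
```

```text
shift [ 0.0017 -0.001  -0.0004] | 0.002 rot [0.0013 0.0003 0.0002] 0.1 deg  axes x [ 0. -0. -1.] y [-0.073  0.997 -0.   ] z [0.997 0.073 0.   ]
q [-0.39  0.6   1.7  -0.    0.84 -0.46] ee [ 0.5872 -0.2275 -0.0118] F [-0.1  0.7  0.2] grip 0.085 t 6.3
```

View pics/g5s.png

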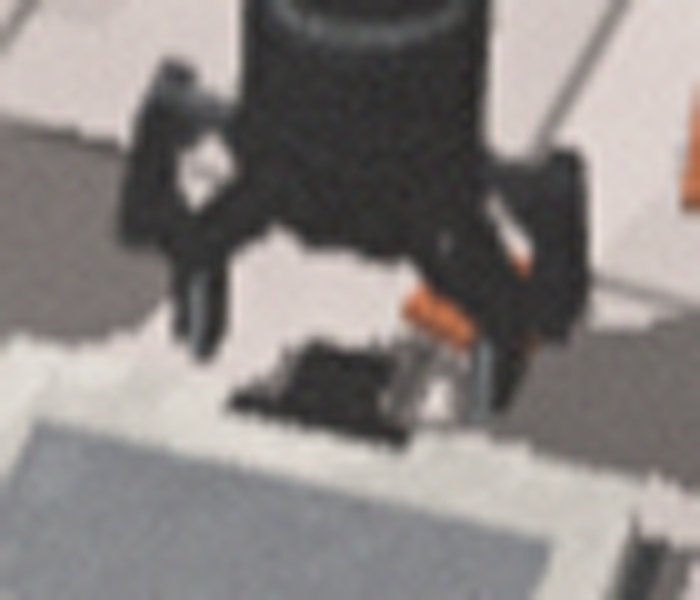

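apply_moves --pt "0 0.002 -0.001 0 0 0 0" --pt "0 0.002 -0.001 0 0 0 0" --pt "0 0.002 -0.001 0 0 0 0" --pt "0 0.002 -0.001 0 0 0 0" --pt "0 0.002 -0.001 0 0 0 0" --grip_force 40

```text
t: 6.85
ee_pos: [0.5879, -0.2285, -0.0134]
tool_rot: [-0.058, 1.568, 0.057]
ft_force: [0.9, 0.4, 1.2]
grip_width: 0.029
```

apply_moves --pt "0 0 0 0 0 0 0" --pt "0 0 0 0 0 0 0" --pt "0 0 0 0 0 0 0" --pt "0 0 0 0 0 0 0" --pt "0 0 0 0 0 0 0"

```text
t: 7.35
ee_pos: [0.5879, -0.2285, -0.0134]
tool_rot: [-0.058, 1.568, 0.057]
ft_force: [2.6, 1.5, 5.1]
grip_width: 0.0291
```

Run:
```python
from h import *
plan(B(0,-.196,-.0135),YAW)
d=cam("side"); cv2.imwrite("pics/g6s.png",cv2.resize(d["pixels"][180:240,310:380],None,fx=10,fy=10,interpolation=cv2.INTER_CUBIC))
```

```text
shift [ 0.0001  0.0001 -0.001 ] | 0.001 rot [0.0012 0.0019 0.0007] 0.1 deg  axes x [ 0.002 -0.001 -1.   ] y [-0.073  0.997 -0.001] z [0.997 0.073 0.002]
q [-0.39  0.6   1.7   0.    0.84 -0.46] ee [ 0.5879 -0.2285 -0.0134] F [2.6 1.5 5.1] grip 0.0291 t 7.35
```

View pics/g6s.png

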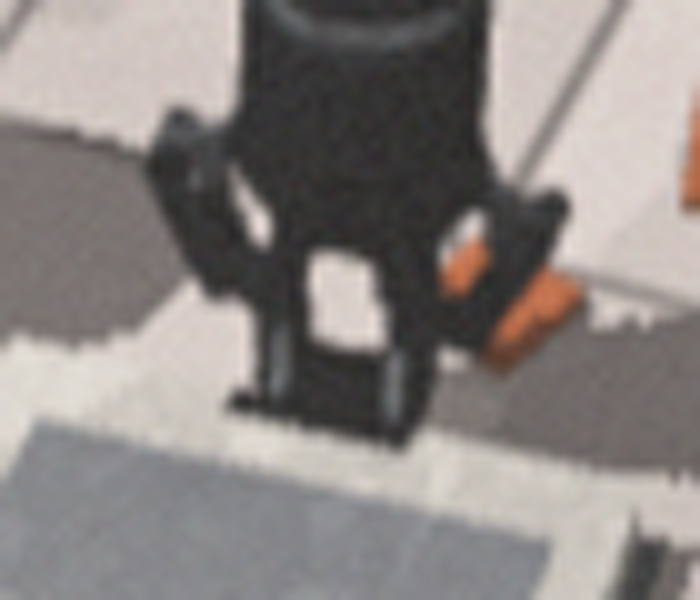

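apply_moves --pt "0 -0.0273 0.0019 0 0 0 0" --pt "0 -0.0542 0.0076 0 0 0 0" --pt "0 -0.0799 0.0171 0 0 0 0" --pt "0 -0.1041 0.0299 0 0 0 0" --pt "0 -0.1263 0.0461 0 0 0 0"

```text
t: 7.9
ee_pos: [0.5843, -0.1823, 0.1122]
tool_rot: [-0.057, 1.569, 0.056]
ft_force: [7.0, 3.3, -5.2]
grip_width: 0.029
```

Run:
```python
from h import *
print(r.read_state()["ft_force"],r.read_state()["ee_pos"])
d=cam("side"); cv2.imwrite("pics/t1.png",cv2.resize(d["pixels"][140:300,270:450],None,fx=3.5,fy=3.5))
```

```text
[ 7.04689655  3.2919027  -5.23453279] [ 0.58432994 -0.18232043  0.1122374 ]
```

View pics/t1.png

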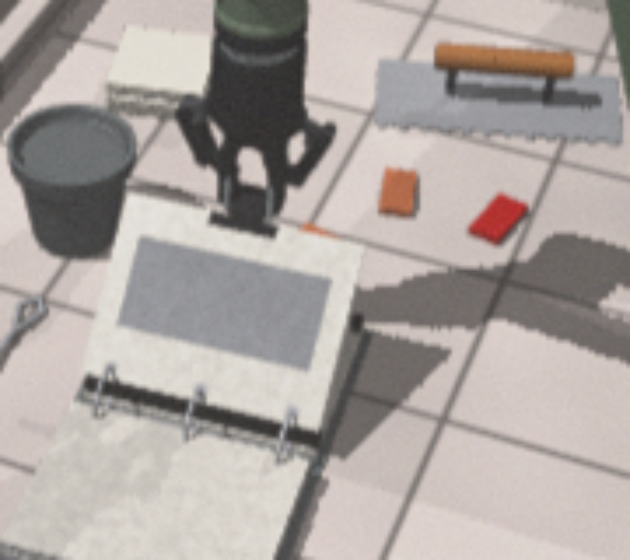

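apply_moves --pt "0 -0.0196 0.0191 0 0 0 0" --pt "0 -0.0364 0.0407 0 0 0 0" --pt "0 -0.0501 0.0645 0 0 0 0" --pt "0 -0.0603 0.09 0 0 0 0" --pt "0 -0.0668 0.1166 0 0 0 0"

```text
t: 8.45
ee_pos: [0.5759, -0.0666, 0.179]
tool_rot: [-0.059, 1.568, 0.055]
ft_force: [6.6, -1.5, -6.0]
grip_width: 0.029
```

Run:
```python
from h import *
print(r.read_state()["ft_force"],r.read_state()["ee_pos"])
d=cam("side"); cv2.imwrite("pics/t2.png",cv2.resize(d["pixels"][140:300,270:450],None,fx=3.5,fy=3.5))
```

```text
[ 6.5549425  -1.52840546 -5.96316416] [ 0.57587778 -0.06658245  0.17900526]
```

View pics/t2.png

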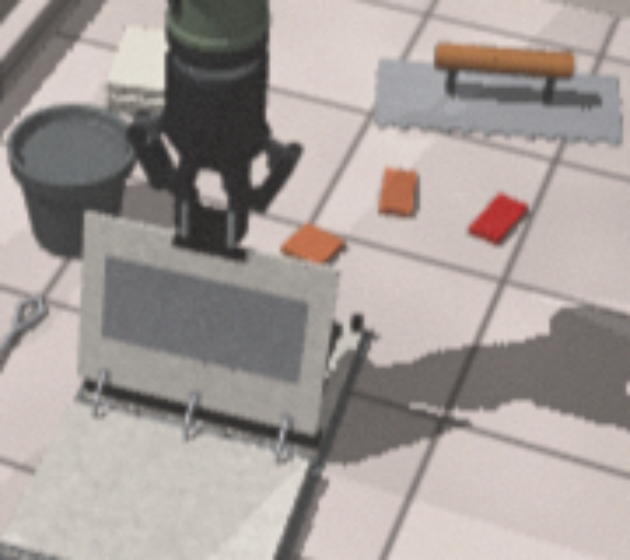

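apply_moves --pt "0 -0.0028 0.0273 0 0 0 0" --pt "0 -0.0017 0.0546 0 0 0 0" --pt "0 0.0031 0.0816 0 0 0 0" --pt "0 0.0117 0.1076 0 0 0 0" --pt "0 0.0239 0.1322 0 0 0 0"

```text
t: 9.0
ee_pos: [0.5663, 0.0659, 0.1555]
tool_rot: [-0.059, 1.567, 0.056]
ft_force: [4.8, -1.1, -0.1]
grip_width: 0.0291
```

Run:
```python
from h import *
print(r.read_state()["ft_force"],r.read_state()["ee_pos"],r.read_state()["grip_width"])
d=cam("side"); cv2.imwrite("pics/t3.png",cv2.resize(d["pixels"][140:300,270:450],None,fx=3.5,fy=3.5))
```

```text
[ 4.76827556 -1.05527103 -0.13541382] [0.56626083 0.06588038 0.15550655] 0.029065873992433898
```

View pics/t3.png

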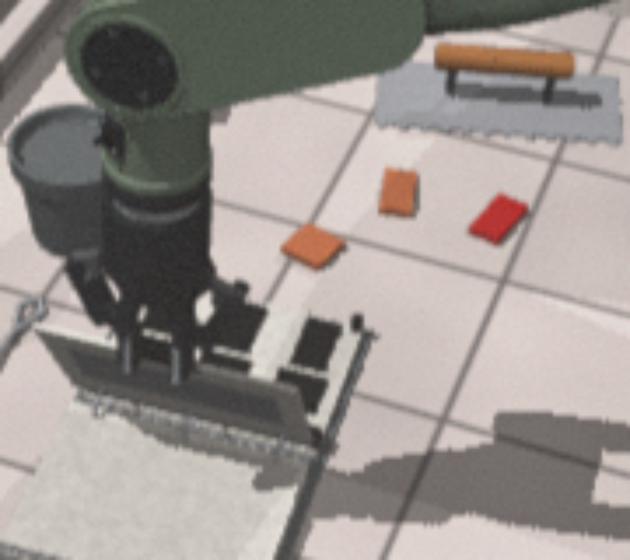

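apply_moves --pt "0 0.0154 0.0226 0 0 0 0" --pt "0 0.0339 0.0429 0 0 0 0" --pt "0 0.0551 0.0604 0 0 0 0" --pt "0 0.0784 0.0749 0 0 0 0" --pt "0 0.1035 0.0858 0 0 0 0"

```text
t: 9.55
ee_pos: [0.5599, 0.1526, 0.0512]
tool_rot: [-0.057, 1.568, 0.058]
ft_force: [3.5, 1.9, 0.9]
grip_width: 0.0291
```

apply_moves --pt "0 0.0171 0.0051 0 0 0 0" --pt "0 0.0345 0.0088 0 0 0 0" --pt "0 0.05 0.0108 0 0 0 0" --pt "0 0.064 0.0113 0 0 0 0" --pt "0 0.064 0.0113 0 0 0 0"

```text
t: 10.05
ee_pos: [0.5591, 0.1634, -0.014]
tool_rot: [-0.057, 1.569, 0.058]
ft_force: [2.3, 5.0, 0.9]
grip_width: 0.029
```

Run:
```python
from h import *
print(r.read_state()["ft_force"],r.read_state()["ee_pos"],r.read_state()["grip_width"])
d=cam("side"); cv2.imwrite("pics/t4.png",cv2.resize(d["pixels"][170:340,250:450],None,fx=3.5,fy=3.5))
```

```text
[2.34382131 4.99819569 0.90657566] [ 0.55912593  0.16342018 -0.0140284 ] 0.029004198022116148
```

View pics/t4.png

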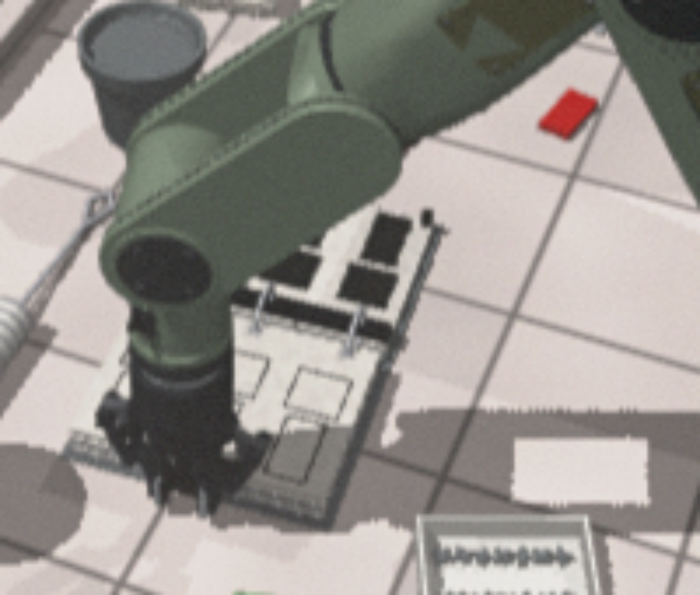

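apply_moves --pt "1 0 0 0 0 0 0" --pt "1 0 0 0 0 0 0" --pt "1 0 0 0 0 0 0" --pt "1 0 0 0 0 0 0" --pt "1 0 0 0 0 0 0"

```text
t: 10.6
ee_pos: [0.5581, 0.1623, -0.0124]
tool_rot: [-0.057, 1.571, 0.057]
ft_force: [-0.4, -0.8, -0.1]
grip_width: 0.0857
```

apply_moves --pt "1 -0.05 0 0 0 0 0" --pt "1 -0.1 0 0 0 0 0" --pt "1 -0.15 0.0 0 0 0 0" --pt "1 -0.15 0.05 -0.03 0 0 0" --pt "1 -0.15 0.1 -0.06 0 0 0"

```text
t: 11.1
ee_pos: [0.5017, 0.2447, 0.14]
tool_rot: [-0.053, 1.566, 0.056]
ft_force: [0.7, 0.8, -0.3]
grip_width: 0.0857
```

apply_moves --pt "1 0 0.05 -0.04 0 0 0" --pt "1 0 0.1 -0.08 0 0 0" --pt "1 0 0.1 -0.12 0 0 0" --pt "1 0 0.1 -0.12 0 0 0" --pt "1 0 0.1 -0.12 0 0 0"

```text
t: 11.6
ee_pos: [0.3723, 0.3355, 0.1379]
tool_rot: [-0.06, 1.57, 0.059]
ft_force: [-0.2, -0.4, 0.4]
grip_width: 0.0855
```

Run:
```python
from h import *
for n in ("top","side"):
    d=cam(n,f"{n}1.png"); tiles(d)
```

```text
px [ 50. 356.] cen [0.2897 0.5805] rect 0.292 0.5821 size 46.6 27.7 longang 95.4 area 147.5 hsv [ 14 229 135]
px [454. 274.] cen [ 0.5133 -0.4098] rect 0.5136 -0.4101 size 60.2 31.2 longang 102.6 area 267.5 hsv [ 10 166 121]
px [127. 276.] cen [0.4892 0.4106] rect 0.4895 0.4102 size 60.8 31.4 longang 112.4 area 260.5 hsv [ 10 134 129]
px [538. 294.] cen [ 0.4688 -0.618 ] rect 0.469 -0.6178 size 143.5 23.3 longang 15.2 area 438.5 hsv [ 14 163 108]
px [166. 252.] cen [0.5517 0.3163] rect 0.5517 0.3162 size 60.8 30.4 longang 99.6 area 252.0 hsv [ 10 145 130]
px [411. 254.] cen [ 0.563  -0.3023] rect 0.563 -0.3021 size 44.4 43.0 longang 74.3 area 264.5 hsv [ 10 167 128]
px [275. 435.] cen [0.4598 0.4955] rect 0.4688 0.4958 size 152.8 30.7 longang 5.2 area 671.0 hsv [ 15 112 185]
px [287. 402.] cen [0.4864 0.4131] rect 0.487 0.4127 size 59.3 30.7 longang 113.2 area 275.0 hsv [  9 144 184]
px [280. 360.] cen [0.5497 0.3181] rect 0.5496 0.3176 size 62.2 30.9 longang 99.9 area 232.5 hsv [  9 143 185]
px [414. 157.] cen [ 0.4731 -0.6582] rect 0.4736 -0.6575 size 139.7 39.3 longang 16.1 area 193.5 hsv [ 13 138 148]
px [504.  78.] cen [ 0.2621 -1.3951] rect 0.2614 -1.3951 size 196.2 48.7 longang 1.7 area 164.0 hsv [ 10 149  99]
```

View pics/top1.png

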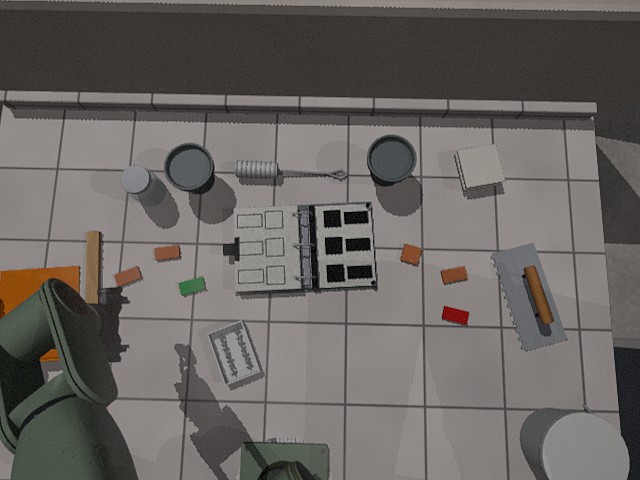

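View pics/side1.png

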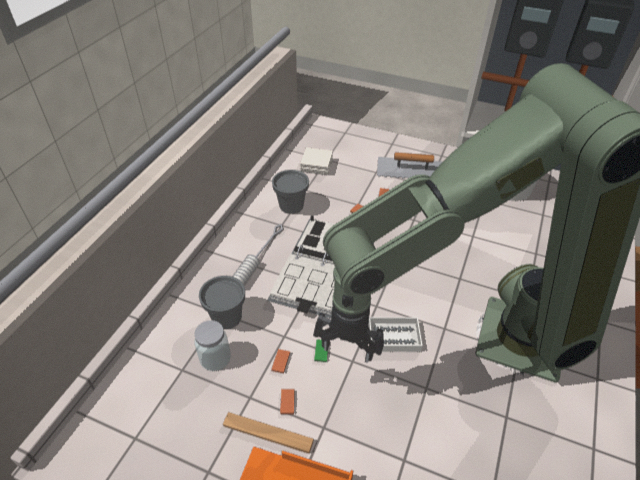

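The leaf lies on the left page with its plan up, and the pads are uncovered at px (333-358, 217-272). Still only four samples are visible. Next I measure the pads.

```bash
cat >> h.py <<'E'
def pads(d,box):
    x0,y0,x1,y1=box
    im=d["pixels"]; m=np.zeros(im.shape[:2],np.uint8); sub=im[y0:y1,x0:x1].max(2); m[y0:y1,x0:x1]=(sub<60)*255
    cs,_=cv2.findContours(m,cv2.RETR_EXTERNAL,cv2.CHAIN_APPROX_NONE); out=[]
    for c in cs:
        if cv2.contourArea(c)<60: continue
        mm=np.zeros_like(m); cv2.drawContours(mm,[c],-1,255,-1); ys,xs=np.nonzero(mm)
        q=ray(d,np.c_[xs,ys],.015)[:,:2].mean(0); rc=cv2.minAreaRect((ray(d,c[:,0],.015)[:,:2]*1000).astype(np.float32))
        p=ray(d,c[:,0],.015)[:,:2]
        print("px",c[:,0].mean(0).round(1),"cen",q.round(4),"rect",np.round(rc[0],1),np.round(rc[1],1),round(rc[2],1)); out.append(q)
    return out
E
python3 - <<'E'
from h import *
d=cam("top"); pads(d,(319,203,374,285))
cv2.imwrite("pics/padt.png",cv2.resize(d["pixels"][195:305,285:395],None,fx=5.4,fy=5.4,interpolation=0))
E
```

```text
px [359.3 271.7] cen [ 0.5138 -0.1722] rect [ 513.6 -172.2] [31.5 60.1] 4.4
px [335. 273.] cen [ 0.5088 -0.1116] rect [ 509.3 -111.6] [43.4 42.7] 5.2
px [357.3 244.2] cen [ 0.5835 -0.1674] rect [ 583.8 -167.4] [30.8 58.5] 1.3
px [333.3 245.3] cen [ 0.5792 -0.1063] rect [ 578.8 -106.2] [43.2 41.9] 4.5
px [355.7 217. ] cen [ 0.6533 -0.162 ] rect [ 653.7 -161.8] [31.4 59.1] 1.3
px [331.9 218.4] cen [ 0.6484 -0.1012] rect [ 648.4 -101.8] [44.5 40.9] 1.3
```

View pics/padt.png

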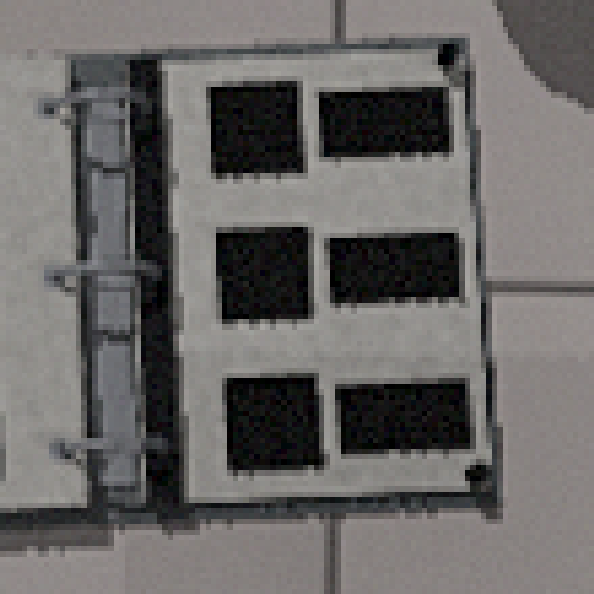

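Run:
```python
from h import *
plan([.5518,.3163,.06],np.radians(9.5))
```

```text
shift [ 0.0781 -0.0314  0.1746] | 0.194 rot [-0.0938  0.0013 -0.0001] 5.4 deg  axes x [ 0.001  0.    -1.   ] y [-0.072  0.997  0.   ] z [0.997 0.072 0.001]
q [ 0.71  0.26  1.83 -0.    1.05  0.63] ee [0.3753 0.335  0.1379] F [-0.6  0.1  0.4] grip 0.0855 t 11.75
```

apply_moves --pt "0.6 0 -0.008 0.045 -0.03 0 0" --pt "0.6 0.0 -0.016 0.09 -0.06 0 0" --pt "0.6 0.0 -0.025 0.135 -0.094 0 0" --pt "0.6 0.03 -0.031 0.175 -0.094 0 0" --pt "0.6 0.06 -0.031 0.175 -0.094 0 0"

```text
t: 12.25
ee_pos: [0.5585, 0.3155, 0.0772]
tool_rot: [-0.125, 1.56, 0.128]
ft_force: [-0.4, 0.4, -0.6]
grip_width: 0.0512
```

apply_moves --pt "0.6 0 0 0 0 0 0" --pt "0.6 0 0 0 0 0 0" --pt "0.6 0 0 0 0 0 0" --pt "0.6 0 0 0 0 0 0" --pt "0.6 0 0 0 0 0 0"

```text
t: 12.75
ee_pos: [0.5509, 0.3177, 0.0794]
tool_rot: [-0.131, 1.564, 0.132]
ft_force: [0.4, -0.5, -0.4]
grip_width: 0.0513
```

Run:
```python
from h import *
plan([.5518,.3163,.0],np.radians(9.5))
d=cam("side"); print(pix(d,r.read_state()["ee_pos"]))
cv2.imwrite("pics/p1.png",cv2.resize(d["pixels"][300:400,230:340],None,fx=6,fy=6,interpolation=cv2.INTER_CUBIC))
dep=d["depth"];W=d["world_from_camera"]
uu,vv=np.meshgrid(np.arange(640),np.arange(480)); c=np.stack([(uu-d["cx"])/d["fx"]*dep,-(vv-d["cy"])/d["fy"]*dep,-dep],-1)
P=c@W[:3,:3].T+W[:3,3]
for s in (-1,1):
  m=(abs(P[...,0]-.5518-s*.033)<.025)&(abs(P[...,1]-.3163)<.025)&(P[...,2]>.03)
  z=np.sort(P[m][:,2]); print(z[:12].round(4)); k=m&(P[...,2]<z[0]+.03); print(P[k].min(0),P[k].max(0),P[k].mean(0))
```

```text
shift [ 0.0794 -0.0016  0.0004] | 0.079 rot [ 0.0018  0.0026 -0.0008] 0.2 deg  axes x [ 0.002  0.001 -1.   ] y [-0.167  0.986  0.001] z [0.986 0.167 0.003]
q [ 0.51  0.51  1.59 -0.    1.03  0.34] ee [0.5509 0.3177 0.0794] F [ 0.4 -0.5 -0.4] grip 0.0513 t 12.75
[[278.80013595 344.87109256]]
[0.1079 0.1085 0.1109 0.1137 0.1149 0.1152 0.1159 0.1167 0.1182 0.1187
 0.119  0.1196]
[0.51008873 0.30432345 0.1078564 ] [0.52241802 0.32601374 0.13689189] [0.51570865 0.32008231 0.12466431]
[0.1081 0.1085 0.1089 0.1096 0.1109 0.1111 0.1124 0.1124 0.1129 0.1138
 0.114  0.114 ]
[0.57178476 0.3110023  0.10808357] [0.58671181 0.33610121 0.13799844] [0.57720409 0.32703802 0.12360102]
```

View pics/p1.png

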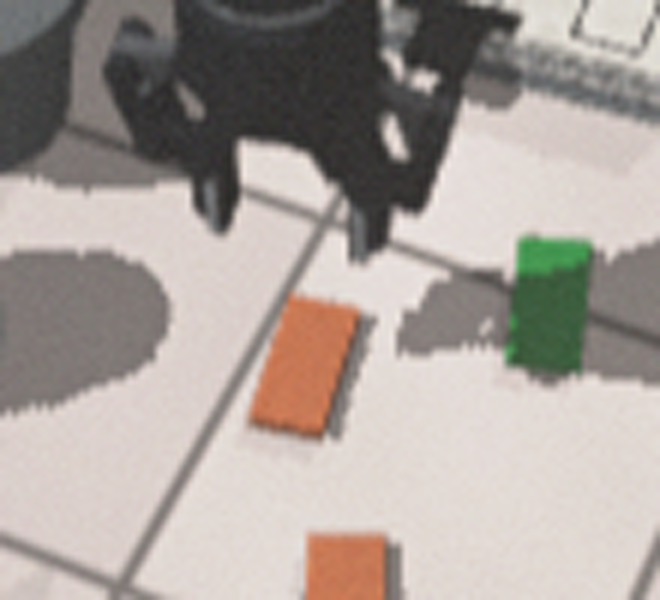

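apply_moves --pt "0.6 0.035 -0.001 0 0 0 0" --pt "0.6 0.07 -0.0015 0 0 0 0" --pt "0.6 0.095 -0.0015 0.0005 0.002 0.002 0" --pt "0.6 0.103 -0.0015 0.0005 0.002 0.002 0" --pt "0.6 0.103 -0.0015 0.0005 0.002 0.002 0"

```text
t: 13.3
ee_pos: [0.5508, 0.3157, -0.0259]
tool_rot: [-0.131, 1.57, 0.129]
ft_force: [0.1, 0.6, 0.1]
grip_width: 0.0513
```

Run:
```python
from h import *
plan([.5518,.3163,-.024],np.radians(9.5))
d=cam("side"); 
cv2.imwrite("pics/p2.png",cv2.resize(d["pixels"][310:390,240:320],None,fx=7,fy=7,interpolation=cv2.INTER_CUBIC))
```

```text
shift [-0.0019  0.0005  0.001 ] | 0.002 rot [-0.0005 -0.0035  0.0006] 0.2 deg  axes x [-0.003 -0.001 -1.   ] y [-0.165  0.986 -0.001] z [ 0.986  0.165 -0.004]
q [0.5  0.63 1.69 0.   0.83 0.34] ee [ 0.5508  0.3157 -0.0259] F [0.1 0.6 0.1] grip 0.0513 t 13.3
```

View pics/p2.png

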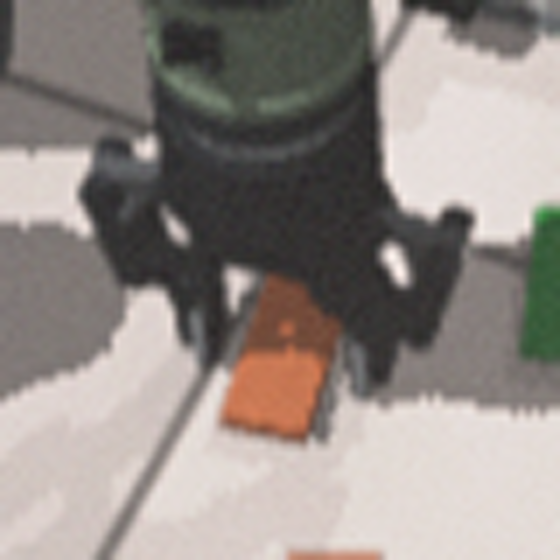

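apply_moves --pt "0.6 -0.002 0.0005 0 0 0 0" --pt "0 -0.002 0.0005 0 0 0 0" --pt "0 -0.002 0.0005 0 0 0 0" --pt "0 -0.002 0.0005 0 0 0 0" --pt "0 -0.002 0.0005 0 0 0 0" --grip_force 50

```text
t: 13.85
ee_pos: [0.5525, 0.317, -0.0213]
tool_rot: [-0.129, 1.565, 0.131]
ft_force: [-0.1, 0.3, 5.4]
grip_width: 0.03
```

apply_moves --pt "0 0 0 0 0 0 0" --pt "0 0 0 0 0 0 0" --pt "0 -0.02 0 0 0 0 0" --pt "0 -0.05 0 0 0 0 0" --pt "0 -0.08 0 0 0 0 0"

```text
t: 14.35
ee_pos: [0.5511, 0.3161, 0.0576]
tool_rot: [-0.13, 1.57, 0.129]
ft_force: [0.6, 0.0, -1.6]
grip_width: 0.0298
```

Run:
```python
from h import *
plan([.5835,-.1672,.12],.073)
d=cam("side"); 
cv2.imwrite("pics/p3.png",cv2.resize(d["pixels"][290:390,230:330],None,fx=6,fy=6,interpolation=cv2.INTER_CUBIC))
```

```text
shift [-0.0621 -0.482  -0.0476] | 0.488 rot [ 0.092  -0.0026  0.0005] 5.3 deg  axes x [-0.003 -0.001 -1.   ] y [-0.164  0.986 -0.   ] z [ 0.986  0.164 -0.003]
q [0.5  0.53 1.62 0.   1.   0.34] ee [0.5511 0.3161 0.0576] F [ 0.6  0.  -1.6] grip 0.0298 t 14.35
```

View pics/p3.png

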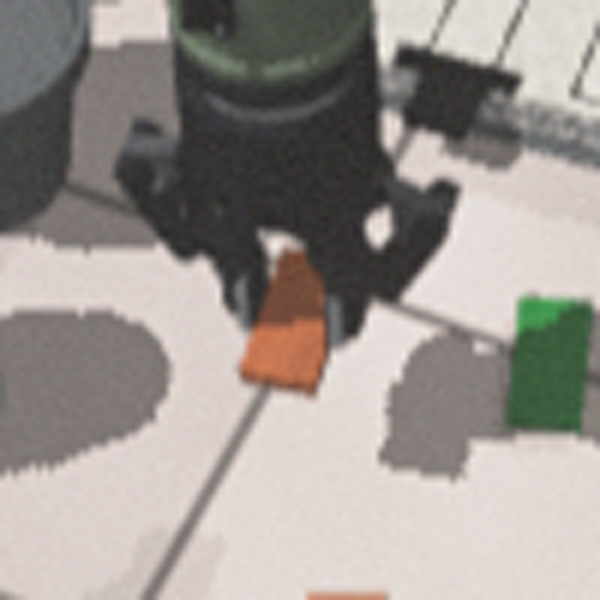

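apply_moves --pt "0 -0.03 -0.02 0 0 0 0" --pt "0 -0.06 -0.06 0.005 0.03 0 0" --pt "0 -0.07 -0.105 0.01 0.05 0 0" --pt "0 -0.07 -0.15 0.015 0.07 0 0" --pt "0 -0.07 -0.195 0.02 0.092 0 0"

```text
t: 14.9
ee_pos: [0.6039, 0.1258, 0.1278]
tool_rot: [-0.057, 1.57, 0.057]
ft_force: [-0.0, 0.1, -0.7]
grip_width: 0.0303
```

Run:
```python
from h import *
plan([.6533,-.1621,.12],.073)
```

```text
shift [ 0.0078 -0.2907  0.0284] | 0.292 rot [-0.0004  0.0002  0.    ] 0.0 deg  axes x [ 0. -0. -1.] y [-0.073  0.997 -0.   ] z [0.997 0.073 0.   ]
q [ 0.19  0.44  1.58 -0.    1.12  0.11] ee [0.6039 0.1258 0.1278] F [-0.   0.1 -0.7] grip 0.0303 t 14.9
```

apply_moves --pt "0 0 -0.045 0.005 0 0 0" --pt "0 0 -0.09 0.01 0 0 0" --pt "0 0 -0.135 0.015 0 0 0" --pt "0 0 -0.18 0.02 0 0 0" --pt "0 0 -0.225 0.028 0 0 0"

```text
t: 15.4
ee_pos: [0.6475, -0.097, 0.1271]
tool_rot: [-0.057, 1.572, 0.057]
ft_force: [1.5, 0.2, 0.3]
grip_width: 0.0302
```

apply_moves --pt "0 0 -0.045 0 0 0 0" --pt "0 0 -0.055 0 0 0 0" --pt "0 0.02 -0.055 0 0 0 0" --pt "0 0.04 -0.055 0 0 0 0" --pt "0 0.04 -0.055 0 0 0 0"

```text
t: 15.9
ee_pos: [0.6493, -0.149, 0.0839]
tool_rot: [-0.056, 1.578, 0.059]
ft_force: [0.5, -0.6, -0.7]
grip_width: 0.0303
```

Run:
```python
from h import *
plan([.6533,-.1621,.012],.073)
d=cam("side"); 
cv2.imwrite("pics/q1.png",cv2.resize(d["pixels"][180:290,270:380],None,fx=5.4,fy=5.4,interpolation=cv2.INTER_CUBIC))
```

```text
shift [ 0.0718 -0.0135  0.0036] | 0.073 rot [-0.     -0.0079 -0.002 ] 0.5 deg  axes x [-0.008  0.001 -1.   ] y [-0.073  0.997  0.002] z [ 0.997  0.073 -0.008]
q [-0.24  0.55  1.5  -0.    1.1  -0.32] ee [ 0.6493 -0.149   0.0839] F [ 0.5 -0.6 -0.7] grip 0.0303 t 15.9
```

View pics/q1.png

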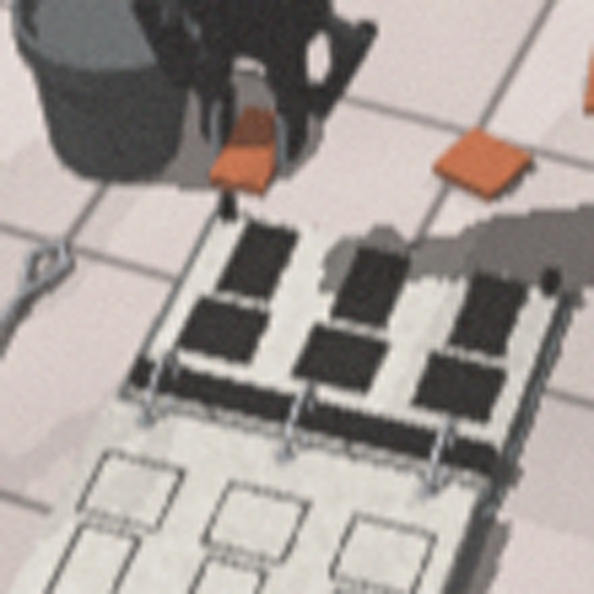

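apply_moves --pt "0 0 -0.0135 0.0035 0 -0.008 -0.002" --pt "0 0.035 -0.0135 0.0035 0 -0.008 -0.002" --pt "0 0.07 -0.0135 0.0035 0 -0.008 -0.002" --pt "0 0.078 -0.0135 0.0035 0 -0.008 -0.002" --pt "0 0.078 -0.0135 0.0035 0 -0.008 -0.002"

```text
t: 16.45
ee_pos: [0.6559, -0.1635, 0.0084]
tool_rot: [-0.059, 1.565, 0.056]
ft_force: [0.2, 0.4, -0.9]
grip_width: 0.03
```

Run:
```python
from h import *
plan([.6533,-.1621,-.0065],.073)
d=cam("side"); 
cv2.imwrite("pics/q2.png",cv2.resize(d["pixels"][180:290,270:380],None,fx=5.4,fy=5.4,interpolation=cv2.INTER_CUBIC))
```

```text
shift [ 0.0149  0.0016 -0.0026] | 0.015 rot [0.     0.0051 0.0021] 0.3 deg  axes x [ 0.005 -0.002 -1.   ] y [-0.073  0.997 -0.002] z [0.997 0.073 0.005]
q [-0.26  0.63  1.56 -0.    0.94 -0.33] ee [ 0.6559 -0.1635  0.0084] F [ 0.2  0.4 -0.9] grip 0.03 t 16.45
```

View pics/q2.png

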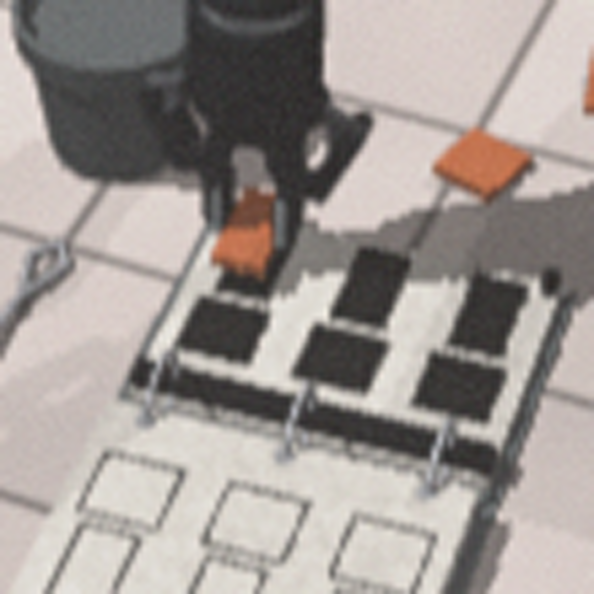

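apply_moves --pt "0 0.007 0.001 -0.0015 0 0.002 0.001" --pt "0 0.01 0.001 -0.0015 0 0.002 0.001" --pt "0 0.01 0.001 -0.0015 0 0.002 0.001" --pt "0 0.01 0.001 -0.0015 0 0.002 0.001" --pt "0 0.01 0.001 -0.0015 0 0.002 0.001"

```text
t: 17.0
ee_pos: [0.6547, -0.1624, -0.0009]
tool_rot: [-0.058, 1.565, 0.056]
ft_force: [0.6, -0.4, -0.6]
grip_width: 0.0301
```

Run:
```python
from h import *
plan([.6533,-.1621,-.0065],.073)
```

```text
shift [ 0.0056  0.0004 -0.0014] | 0.006 rot [0.0001 0.0048 0.0015] 0.3 deg  axes x [ 0.005 -0.001 -1.   ] y [-0.073  0.997 -0.002] z [0.997 0.073 0.005]
q [-0.26  0.64  1.57  0.    0.92 -0.33] ee [ 0.6547 -0.1624 -0.0009] F [ 0.6 -0.4 -0.6] grip 0.0301 t 17.0
```

apply_moves --pt "0 0.002 0.0004 -0.0014 0 0.005 0.0015" --pt "0 0.004 0.0004 -0.0014 0 0.005 0.0015" --pt "0 0.005 0.0004 -0.0014 0 0.005 0.0015" --pt "0 0.005 0.0004 -0.0014 0 0.005 0.0015" --pt "0 0.005 0.0004 -0.0014 0 0.005 0.0015"

```text
t: 17.5
ee_pos: [0.6529, -0.162, -0.0062]
tool_rot: [-0.057, 1.571, 0.058]
ft_force: [-0.9, 0.6, 3.2]
grip_width: 0.0303
```

Run:
```python
from h import *
plan([.6533,-.1621,-.0065],.073)
```

```text
shift [ 0.0003 -0.0001  0.0004] | 0.0 rot [-0.     -0.0012 -0.0003] 0.1 deg  axes x [-0.001  0.    -1.   ] y [-0.073  0.997  0.   ] z [ 0.997  0.073 -0.001]
q [-0.26  0.65  1.58 -0.    0.92 -0.33] ee [ 0.6529 -0.162  -0.0062] F [-0.9  0.6  3.2] grip 0.0303 t 17.5
```

apply_moves --pt "0.5 0 0 0 0 0 0" --pt "0.6 0 0 0 0 0 0" --pt "0.6 0 0 0 0 0 0" --pt "0.6 -0.02 0 0 0 0 0" --pt "0.6 -0.06 0 0 0 0 0"

```text
t: 18.0
ee_pos: [0.6505, -0.1614, 0.0506]
tool_rot: [-0.055, 1.579, 0.059]
ft_force: [0.5, -0.6, -0.4]
grip_width: 0.0514
```

apply_moves --pt "0.8 -0.05 0 0 0 0 0" --pt "0.8 -0.09 0 0 0 0 0" --pt "0.8 -0.09 -0.05 0 0 0 0" --pt "0.8 -0.09 -0.1 -0.02 0 0 0" --pt "0.8 -0.09 -0.14 -0.05 0 0 0"

```text
t: 18.5
ee_pos: [0.6163, -0.304, 0.1437]
tool_rot: [-0.059, 1.569, 0.058]
ft_force: [0.6, -0.4, -0.0]
grip_width: 0.0682
```

Run:
```python
from h import *
for n in ("top","side"):
    d=cam(n,f"{n}2.png"); tiles(d,z=.01); print("pad ht"); tiles(d,z=.025) 
cv2.imwrite("pics/q3.png",cv2.resize(d["pixels"][180:290,270:380],None,fx=5.4,fy=5.4,interpolation=cv2.INTER_CUBIC))
plan([.563,-.302,.06],0)
```

```text
px [127. 276.] cen [0.4893 0.4107] rect 0.4897 0.4107 size 60.1 31.2 longang 113.2 area 254.5 hsv [  9 127 141]
px [538. 294.] cen [ 0.4691 -0.6173] rect 0.4686 -0.6175 size 144.0 25.8 longang 15.2 area 529.5 hsv [ 15 160 118]
px [356. 216.] cen [ 0.6566 -0.163 ] rect 0.6575 -0.1634 size 61.7 31.6 longang 91.3 area 256.5 hsv [ 11 165 144]
pad ht
px [127. 276.] cen [0.4879 0.4045] rect 0.4883 0.4044 size 59.3 30.8 longang 113.2 area 254.5 hsv [  9 127 141]
px [538. 294.] cen [ 0.468  -0.6101] rect 0.4675 -0.6103 size 142.1 25.5 longang 15.2 area 529.5 hsv [ 15 160 118]
px [356. 216.] cen [ 0.653  -0.1618] rect 0.654 -0.1621 size 60.9 31.2 longang 91.3 area 256.5 hsv [ 11 165 144]
px [264. 430.] cen [0.4704 0.4967] rect 0.4864 0.4975 size 188.1 30.7 longang 5.3 area 675.5 hsv [ 15 111 174]
px [287. 402.] cen [0.4863 0.4132] rect 0.487 0.4127 size 59.3 30.7 longang 113.2 area 274.0 hsv [  9 143 175]
px [317. 226.] cen [ 0.6567 -0.1736] rect 0.6565 -0.1734 size 65.7 31.7 longang 94.3 area 117.0 hsv [  9 142 180]
px [359. 210.] cen [ 0.5608 -0.2998] rect 0.5607 -0.2996 size 45.1 43.3 long
[... 1206 characters left out ...]
4695 -0.6371] rect 0.4699 -0.6364 size 137.8 38.8 longang 16.1 area 194.0 hsv [ 13 140 148]
px [568. 110.] cen [-0.0164 -1.1719] rect -0.0166 -1.201 size 215.4 20.9 longang 84.5 area 55.5 hsv [ 10 155 105]
px [582.  92.] cen [-0.0634 -1.3685] rect -0.0617 -1.3933 size 242.4 118.2 longang 0.1 area 374.5 hsv [ 10 156 154]
px [518.  79.] cen [ 0.2008 -1.3728] rect 0.1884 -1.3974 size 132.5 72.9 longang 72.5 area 64.0 hsv [ 10 154  98]
shift [ 0.0836  0.0091 -0.0486] | 0.097 rot [ 0.0669 -0.0029  0.0019] 3.8 deg  axes x [-0.003 -0.002 -1.   ] y [-0.067  0.998 -0.002] z [ 0.998  0.067 -0.003]
q [-0.48  0.53  1.38 -0.    1.23 -0.55] ee [ 0.6123 -0.3077  0.1435] F [ 0.2  0.5 -0.2] grip 0.068 t 18.6
```

View pics/q3.png

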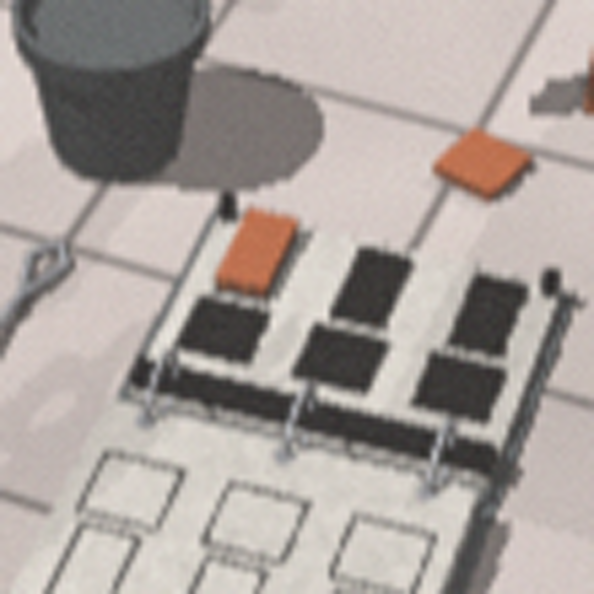

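View pics/top2.png

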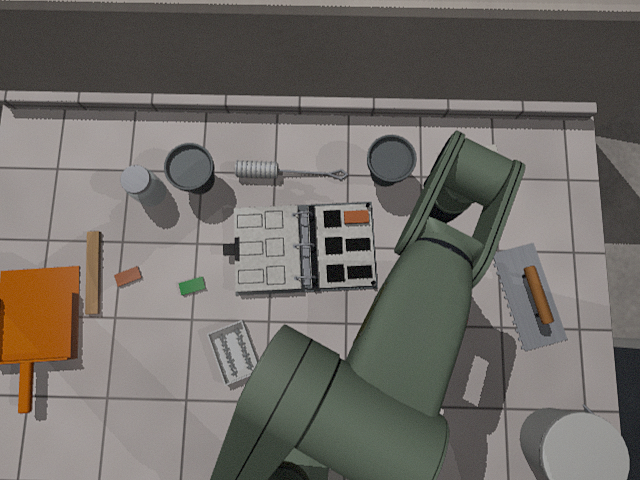

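First oblong placed within 0.5 mm of its pad centre. Next is the square.

Run:
```python
from h import *
plan([.563,-.3022,.03],np.radians(-15))
```

```text
shift [ 0.1136  0.009  -0.0485] | 0.124 rot [ 0.3287 -0.0026  0.0023] 18.8 deg  axes x [-0.003 -0.002 -1.   ] y [-0.067  0.998 -0.002] z [ 0.998  0.067 -0.003]
q [-0.48  0.53  1.38 -0.    1.23 -0.55] ee [ 0.6123 -0.3077  0.1435] F [ 0.2  0.5 -0.2] grip 0.068 t 18.6
```

apply_moves --pt "0.8 0 0.003 -0.02 0.12 0 0" --pt "0.8 0.01 0.009 -0.0485 0.24 -0.002 0.002" --pt "0.8 0.05 0.009 -0.0485 0.329 -0.002 0.002" --pt "0.8 0.09 0.009 -0.0485 0.329 -0.002 0.002" --pt "0.8 0.113 0.009 -0.0485 0.329 -0.002 0.002"

```text
t: 19.1
ee_pos: [0.5647, -0.2953, 0.0279]
tool_rot: [0.204, 1.564, -0.198]
ft_force: [0.2, 0.5, 0.2]
grip_width: 0.0679
```

apply_moves --pt "0.8 0 0 0 0 0 0" --pt "0.8 0 0 0 0 0 0" --pt "0.8 0 0 0 0 0 0" --pt "0.8 0 0 0 0 0 0" --pt "0.8 0 0 0 0 0 0"

```text
t: 19.6
ee_pos: [0.5671, -0.2971, 0.0321]
tool_rot: [0.202, 1.558, -0.2]
ft_force: [-0.5, 0.2, 0.6]
grip_width: 0.0682
```

Run:
```python
from h import *
plan([.563,-.3022,-.0225],np.radians(-15))
d=cam("side"); tiles(d,show=True)
cv2.imwrite("pics/s1.png",cv2.resize(d["pixels"][170:240,320:400],None,fx=7,fy=7,interpolation=cv2.INTER_CUBIC))
```

```text
shift [ 0.0546 -0.0061 -0.0028] | 0.055 rot [ 0.0058  0.0031 -0.0016] 0.4 deg  axes x [ 0.003  0.001 -1.   ] y [0.253 0.967 0.002] z [ 0.967 -0.253  0.003]
q [-0.5   0.56  1.63  0.    0.94 -0.25] ee [ 0.5671 -0.2971  0.0321] F [-0.5  0.2  0.6] grip 0.0682 t 19.6
px [276. 435.] cen [0.456  0.4956] rect 0.4668 0.4957 size 147.4 30.4 longang 5.2 area 609.5 hsv [ 15 112 175]
px [287. 402.] cen [0.4863 0.4132] rect 0.487 0.4127 size 59.3 30.7 longang 113.2 area 274.0 hsv [  9 143 175]
px [317. 226.] cen [ 0.6563 -0.1735] rect 0.656 -0.1733 size 66.4 31.3 longang 95.9 area 116.5 hsv [  9 142 174]
px [359. 210.] cen [ 0.5601 -0.2994] rect 0.5602 -0.3002 size 47.4 42.8 longang 76.8 area 108.0 hsv [  9 145 176]
px [383. 194.] cen [ 0.5118 -0.4076] rect 0.5111 -0.4083 size 63.9 30.7 longang 107.5 area 90.0 hsv [  9 143 170]
px [414. 157.] cen [ 0.473  -0.6581] rect 0.4735 -0.6572 size 139.7 39.8 longang 16.1 area 195.5 hsv [ 13 141 148]
px [568. 110.] cen [-0.0202 -1.2075] rect -0.0202 -1.2328 size 224.9 21.4 longang 84.1 area 66.0 hsv [ 10 155 105]
px [582.  92.] cen [-0.0659 -1.3994] rect -0.0644 -1.4286 size 246.3 130.6 longang 0.5 area 380.5 hsv [ 10 156 154]
px [519.  73.] cen [ 0.206  -1.4463] rect 0.1894 -1.5127 size 292.6 91.0 longang 81.2 area 108.0 hsv [  9 152  97]
```

View pics/s1.png

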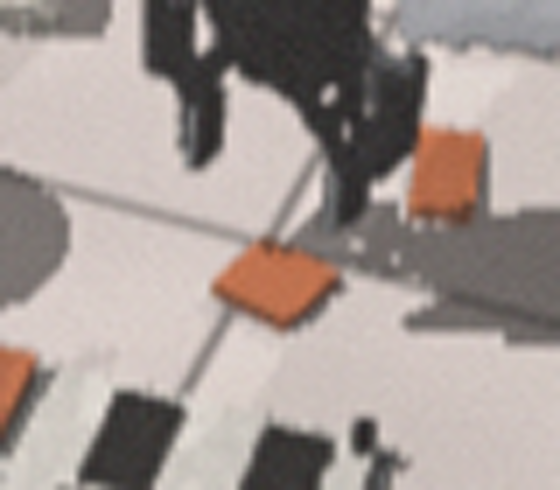

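apply_moves --pt "0.8 0.01 -0.006 -0.003 0.005 0.003 -0.001" --pt "0.8 0.03 -0.006 -0.003 0.005 0.003 -0.001" --pt "0.8 0.045 -0.006 -0.003 0.005 0.003 -0.001" --pt "0.8 0.05 -0.006 -0.003 0.005 0.003 -0.001" --pt "0.8 0.05 -0.006 -0.003 0.005 0.003 -0.001"

```text
t: 20.15
ee_pos: [0.5612, -0.3014, -0.0206]
tool_rot: [0.207, 1.566, -0.203]
ft_force: [0.3, -0.2, 0.8]
grip_width: 0.0683
```

Run:
```python
from h import *
plan([.563,-.3022,-.0225],np.radians(-15))
```

```text
shift [ 0.0019 -0.0003  0.002 ] | 0.003 rot [ 0.0007 -0.0048 -0.0018] 0.3 deg  axes x [-0.004  0.003 -1.   ] y [0.258 0.966 0.002] z [ 0.966 -0.258 -0.005]
q [-0.51  0.62  1.68  0.    0.84 -0.25] ee [ 0.5612 -0.3014 -0.0206] F [ 0.3 -0.2  0.8] grip 0.0683 t 20.15
```

apply_moves --pt "0.7 0.0015 -0.0003 0.001 0 -0.002 0" --pt "0 0.0015 -0.0003 0.001 0 -0.002 0" --pt "0 0.0015 -0.0003 0.001 0 -0.002 0" --pt "0 0.0015 -0.0003 0.001 0 -0.002 0" --pt "0 0.0015 -0.0003 0.001 0 -0.002 0"

```text
t: 20.65
ee_pos: [0.5636, -0.3026, -0.0197]
tool_rot: [0.205, 1.559, -0.204]
ft_force: [0.3, 0.4, 5.6]
grip_width: 0.0412
```

apply_moves --pt "0 0 0 0 0 0 0" --pt "0 0 0 0 0 0 0" --pt "0 -0.03 0 0 0 0 0" --pt "0 -0.07 0 0 0 0 0" --pt "0 -0.1 0 0 0 0 0"

```text
t: 21.15
ee_pos: [0.563, -0.3024, 0.0807]
tool_rot: [0.206, 1.561, -0.204]
ft_force: [-0.0, -0.2, -0.5]
grip_width: 0.0415
```

Run:
```python
from h import *
plan([.5788,-.1064,.08],.073)
d=cam("side")
cv2.imwrite("pics/s2.png",cv2.resize(d["pixels"][150:240,310:400],None,fx=6,fy=6,interpolation=cv2.INTER_CUBIC))
```

```text
shift [ 0.0009  0.1934 -0.0353] | 0.197 rot [-3.34e-01  3.00e-04 -1.00e-03] 19.1 deg  axes x [ 0.     0.001 -1.   ] y [0.258 0.966 0.001] z [ 0.966 -0.258  0.   ]
q [-0.51  0.51  1.58  0.    1.04 -0.25] ee [ 0.563  -0.3024  0.0807] F [-0.  -0.2 -0.5] grip 0.0415 t 21.15
```

View pics/s2.png

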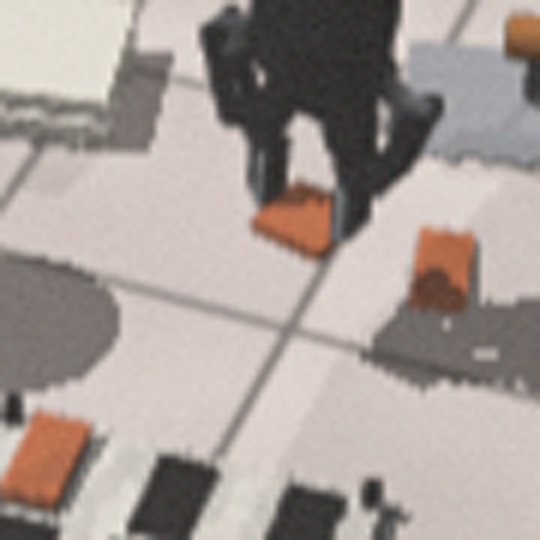

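apply_moves --pt "0 0 0.04 -0.007 -0.1 0 0" --pt "0 0 0.085 -0.015 -0.2 0 0" --pt "0 0 0.13 -0.023 -0.3 0 0" --pt "0 0 0.17 -0.03 -0.334 0 0" --pt "0 0 0.1935 -0.0353 -0.334 0 0"

```text
t: 21.7
ee_pos: [0.5782, -0.1033, 0.0789]
tool_rot: [-0.058, 1.571, 0.061]
ft_force: [0.5, -1.7, 0.1]
grip_width: 0.0411
```

apply_moves --pt "0 0.02 0 0 0 0 0" --pt "0 0.05 0 0 0 0 0" --pt "0 0.065 0 0 0 0 0" --pt "0 0.065 0 0 0 0 0" --pt "0 0.065 0 0 0 0 0"

```text
t: 22.2
ee_pos: [0.5787, -0.1062, 0.0143]
tool_rot: [-0.056, 1.57, 0.058]
ft_force: [0.8, -0.6, -1.4]
grip_width: 0.0416
```

Run:
```python
from h import *
plan([.5788,-.1064,-.004],.073)
d=cam("side")
cv2.imwrite("pics/s3.png",cv2.resize(d["pixels"][180:290,270:380],None,fx=5.4,fy=5.4,interpolation=cv2.INTER_CUBIC))
```

```text
shift [ 0.0183 -0.0002  0.0001] | 0.018 rot [-0.0001 -0.0004 -0.0014] 0.1 deg  axes x [-0.001  0.001 -1.   ] y [-0.073  0.997  0.001] z [ 0.997  0.073 -0.   ]
q [-0.2   0.52  1.78  0.    0.84 -0.28] ee [ 0.5787 -0.1062  0.0143] F [ 0.8 -0.6 -1.4] grip 0.0416 t 22.2
```

View pics/s3.png

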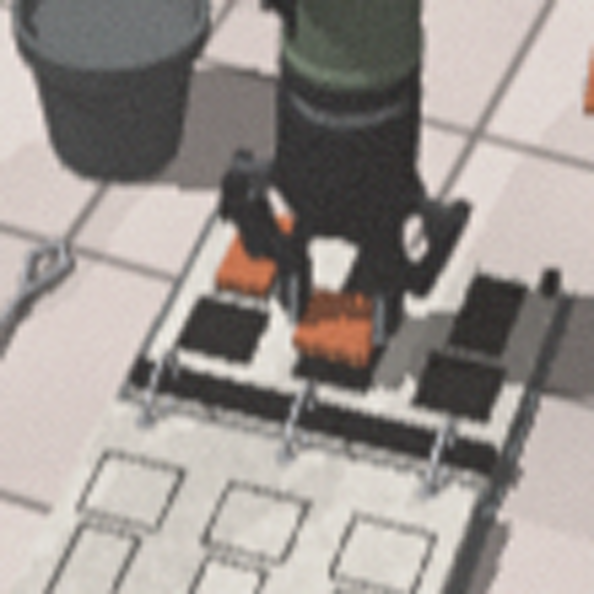

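apply_moves --pt "0 0.005 0 0 0 0 0" --pt "0 0.01 0 0 0 0 0" --pt "0 0.015 0 0 0 0 0" --pt "0 0.018 0 0 0 0 0" --pt "0 0.019 0 0 0 0 0"

```text
t: 22.75
ee_pos: [0.5783, -0.1062, -0.0047]
tool_rot: [-0.056, 1.571, 0.058]
ft_force: [-3.0, -0.5, 3.9]
grip_width: 0.0413
```

Run:
```python
from h import *
plan([.5788,-.1064,-.0055],.073)
```

```text
shift [ 0.0008 -0.0003  0.0004] | 0.001 rot [-0.0001 -0.0009 -0.0015] 0.1 deg  axes x [-0.001  0.001 -1.   ] y [-0.073  0.997  0.001] z [ 0.997  0.073 -0.001]
q [-0.2   0.54  1.8   0.    0.8  -0.28] ee [ 0.5783 -0.1062 -0.0047] F [-3.  -0.5  3.9] grip 0.0413 t 22.75
```

apply_moves --pt "0.6 0 0 0 0 0 0" --pt "0.7 0 0 0 0 0 0" --pt "0.7 0 0 0 0 0 0" --pt "0.7 -0.03 0 0 0 0 0" --pt "0.7 -0.07 0 0 0 0 0"

```text
t: 23.25
ee_pos: [0.577, -0.1059, 0.0642]
tool_rot: [-0.055, 1.575, 0.059]
ft_force: [-0.3, -0.9, 0.4]
grip_width: 0.0598
```

apply_moves --pt "0.6 -0.03 -0.02 0 0 0 0" --pt "0.6 -0.06 -0.06 -0.01 0 0 0" --pt "0.6 -0.06 -0.1 -0.02 0 0 0" --pt "0.6 -0.06 -0.14 -0.03 0 0 0" --pt "0.6 -0.06 -0.18 -0.04 0 0 0"

```text
t: 23.75
ee_pos: [0.5516, -0.2903, 0.1258]
tool_rot: [-0.057, 1.569, 0.058]
ft_force: [-0.1, -0.8, -0.2]
grip_width: 0.0518
```

apply_moves --pt "0.6 0 -0.03 0 0 0 0" --pt "0.6 0 -0.03 0 0 0 0" --pt "0.6 0 -0.03 0 0 0 0" --pt "0.6 0 -0.03 0 0 0 0" --pt "0.6 0 -0.03 0 0 0 0"

```text
t: 24.25
ee_pos: [0.5542, -0.3174, 0.1252]
tool_rot: [-0.057, 1.57, 0.06]
ft_force: [0.4, -0.2, -0.5]
grip_width: 0.051
```

Run:
```python
from h import *
for n in ("top","side"):
    d=cam(n,f"{n}3.png"); tiles(d,z=.01); print("pad ht"); tiles(d,z=.025) 
cv2.imwrite("pics/s4.png",cv2.resize(d["pixels"][160:290,270:400],None,fx=4.5,fy=4.5,interpolation=cv2.INTER_CUBIC))
```

```text
px [127. 276.] cen [0.4893 0.4109] rect 0.4897 0.4107 size 60.1 31.2 longang 113.2 area 251.0 hsv [ 10 126 134]
px [538. 294.] cen [ 0.4692 -0.6174] rect 0.4686 -0.6175 size 144.0 25.8 longang 15.2 area 517.5 hsv [ 15 160 115]
px [333. 245.] cen [ 0.581  -0.1074] rect 0.582 -0.107 size 43.8 43.3 longang 1.3 area 263.5 hsv [ 11 167 136]
px [356. 216.] cen [ 0.6567 -0.1632] rect 0.6575 -0.1634 size 61.7 31.6 longang 91.3 area 258.5 hsv [ 11 166 140]
pad ht
px [127. 276.] cen [0.4879 0.4047] rect 0.4883 0.4044 size 59.3 30.8 longang 113.2 area 251.0 hsv [ 10 126 134]
px [538. 294.] cen [ 0.4681 -0.6102] rect 0.4675 -0.6103 size 142.1 25.5 longang 15.2 area 517.5 hsv [ 15 160 115]
px [333. 245.] cen [ 0.5784 -0.1068] rect 0.5794 -0.1065 size 43.2 42.7 longang 1.3 area 263.5 hsv [ 11 167 136]
px [356. 216.] cen [ 0.6531 -0.162 ] rect 0.654 -0.1621 size 60.9 31.2 longang 91.3 area 258.5 hsv [ 11 166 140]
px [260. 430.] cen [0.4767 0.4974] rect 0.4961 0.4982 size 206.2 30.7 longang 5.2 area 664.5 hsv [ 15 111 175]
px [287. 402.] cen [0.4863 0.4132] rect 0.487 0.4127 size 59.3 30.7 longang 1
[... 937 characters left out ...]
 9 142 172]
px [333. 244.] cen [ 0.5762 -0.1044] rect 0.5762 -0.1054 size 50.9 41.9 longang 94.0 area 140.0 hsv [  9 142 171]
px [317. 226.] cen [ 0.6508 -0.1589] rect 0.6514 -0.1586 size 64.7 30.0 longang 93.7 area 115.0 hsv [  9 142 181]
px [383. 194.] cen [ 0.5075 -0.3897] rect 0.5073 -0.3892 size 63.5 28.3 longang 101.0 area 82.5 hsv [  9 139 163]
px [414. 157.] cen [ 0.4691 -0.6372] rect 0.4698 -0.6362 size 137.8 39.3 longang 16.1 area 194.5 hsv [ 13 140 148]
px [568. 110.] cen [-0.0169 -1.1776] rect -0.017 -1.2043 size 221.9 21.0 longang 84.4 area 59.5 hsv [ 10 154 104]
px [582.  91.] cen [-0.0629 -1.37  ] rect -0.0613 -1.3693 size 207.0 199.9 longang 136.4 area 371.5 hsv [ 10 157 153]
```

View pics/s4.png

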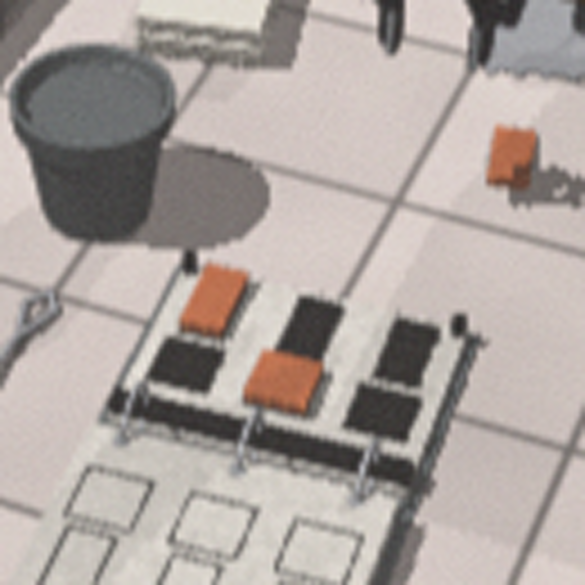

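View pics/top3.png

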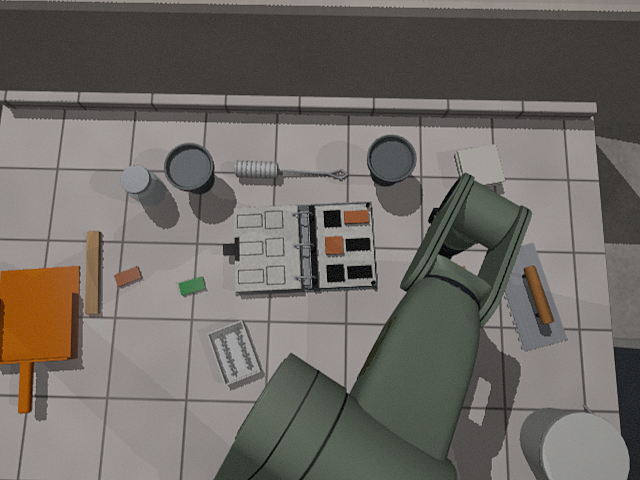

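Run:
```python
from h import *
plan([.5133,-.4099,.03],np.radians(13))
```

```text
shift [ 0.0952 -0.0891 -0.0478] | 0.139 rot [-0.1524  0.0002 -0.0013] 8.7 deg  axes x [ 0.     0.001 -1.   ] y [-0.074  0.997  0.001] z [0.997 0.074 0.   ]
q [-0.54  0.48  1.53  0.    1.14 -0.61] ee [ 0.5544 -0.3176  0.1254] F [-0.3  0.1  0.6] grip 0.0512 t 24.35
```

apply_moves --pt "0.6 0 -0.04 -0.02 -0.08 0 0" --pt "0.6 0.01 -0.08 -0.04 -0.152 0 0" --pt "0.6 0.04 -0.09 -0.048 -0.152 0 0" --pt "0.6 0.07 -0.09 -0.048 -0.152 0 0" --pt "0.6 0.095 -0.09 -0.048 -0.152 0 0"

```text
t: 24.85
ee_pos: [0.5122, -0.4117, 0.0287]
tool_rot: [-0.175, 1.564, 0.178]
ft_force: [-0.3, 0.0, 0.7]
grip_width: 0.0513
```

apply_moves --pt "0.6 0 0 0 0 0 0" --pt "0.6 0 0 0 0 0 0" --pt "0.6 0 0 0 0 0 0" --pt "0.6 0 0 0 0 0 0" --pt "0.6 0 0 0 0 0 0"

```text
t: 25.35
ee_pos: [0.5135, -0.4122, 0.0315]
tool_rot: [-0.177, 1.562, 0.176]
ft_force: [0.4, 1.3, -0.3]
grip_width: 0.0515
```

Run:
```python
from h import *
plan([.5133,-.4099,-.022],np.radians(13))
d=cam("side"); tiles(d)
cv2.imwrite("pics/o1.png",cv2.resize(d["pixels"][150:220,340:430],None,fx=7,fy=7,interpolation=cv2.INTER_CUBIC))
```

```text
shift [0.0535 0.0023 0.0002] | 0.054 rot [-0.0015  0.0017  0.0007] 0.1 deg  axes x [ 0.002 -0.    -1.   ] y [-0.223  0.975 -0.001] z [0.975 0.223 0.002]
q [-0.69  0.59  1.59  0.    0.97 -0.92] ee [ 0.5135 -0.4122  0.0315] F [ 0.4  1.3 -0.3] grip 0.0515 t 25.35
px [271. 433.] cen [0.4746 0.4966] rect 0.482 0.4969 size 179.3 30.7 longang 5.2 area 797.0 hsv [ 15 112 176]
px [287. 402.] cen [0.4863 0.4132] rect 0.487 0.4127 size 59.3 30.7 longang 113.2 area 274.0 hsv [  9 143 171]
px [333. 244.] cen [ 0.5814 -0.1185] rect 0.5814 -0.1193 size 51.8 41.8 longang 92.8 area 139.5 hsv [  9 141 165]
px [317. 226.] cen [ 0.6567 -0.1736] rect 0.656 -0.1735 size 65.9 31.3 longang 95.9 area 115.0 hsv [  9 142 179]
px [383. 195.] cen [ 0.5114 -0.4051] rect 0.5114 -0.4061 size 61.4 29.3 longang 103.9 area 82.0 hsv [  9 140 159]
px [417. 157.] cen [ 0.4578 -0.664 ] rect 0.4629 -0.6605 size 117.5 39.3 longang 16.1 area 142.0 hsv [ 13 141 147]
px [568. 110.] cen [-0.019  -1.1996] rect -0.0195 -1.2296 size 218.3 21.3 longang 84.4 area 57.0 hsv [  9 155 105]
px [582.  92.] cen [-0.0663 -1.3987] rect -0.0654 -1.4199 size 245.8 109.5 longang 179.1 area 368.0 hsv [ 10 157 153]
px [518.  81.] cen [ 0.2006 -1.3968] rect 0.2033 -1.4016 size 85.4 57.7 longang 179.1 area 59.5 hsv [ 10 155  97]
```

View pics/o1.png

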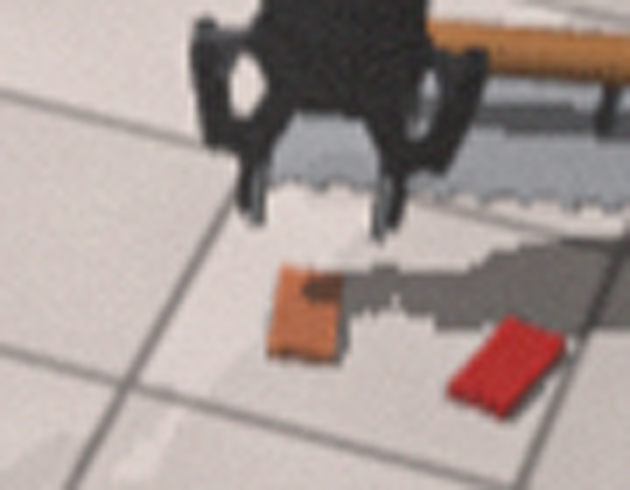

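apply_moves --pt "0.6 0.015 0.002 0 -0.001 0.001 0" --pt "0.6 0.035 0.002 0 -0.001 0.001 0" --pt "0.6 0.048 0.002 0 -0.001 0.001 0" --pt "0.6 0.0525 0.002 0 -0.001 0.001 0" --pt "0.6 0.0525 0.002 0 -0.001 0.001 0"

```text
t: 25.9
ee_pos: [0.5121, -0.4097, -0.023]
tool_rot: [-0.176, 1.565, 0.179]
ft_force: [0.0, -0.0, -0.2]
grip_width: 0.0515
```

apply_moves --pt "0 0 0 0 0 0 0" --pt "0 0 0 0 0 0 0" --pt "0 0 0 0 0 0 0" --pt "0 0 0 0 0 0 0" --pt "0 0 0 0 0 0 0"

```text
t: 26.4
ee_pos: [0.5131, -0.4105, -0.0213]
tool_rot: [-0.178, 1.563, 0.177]
ft_force: [0.1, 0.4, 6.5]
grip_width: 0.0302
```

apply_moves --pt "0 0 0 0 0 0 0" --pt "0 -0.03 0 0 0 0 0" --pt "0 -0.07 0 0 0 0 0" --pt "0 -0.1 0 0 0 0 0" --pt "0 -0.1 0 0 0 0 0"

```text
t: 26.9
ee_pos: [0.5148, -0.4119, 0.0825]
tool_rot: [-0.182, 1.558, 0.173]
ft_force: [-0.1, -0.8, -1.0]
grip_width: 0.0303
```

Run:
```python
from h import *
plan([.5835,-.1670,.08],.073)
d=cam("side")
cv2.imwrite("pics/o2.png",cv2.resize(d["pixels"][130:220,340:430],None,fx=6,fy=6,interpolation=cv2.INTER_CUBIC))
```

```text
shift [0.0017 0.2233 0.1218] | 0.254 rot [0.153  0.0054 0.0058] 8.8 deg  axes x [ 0.006 -0.005 -1.   ] y [-0.224  0.975 -0.006] z [0.975 0.224 0.005]
q [-0.69  0.54  1.53  0.    1.06 -0.92] ee [ 0.5148 -0.4119  0.0825] F [-0.1 -0.8 -1. ] grip 0.0303 t 26.9
```

View pics/o2.png

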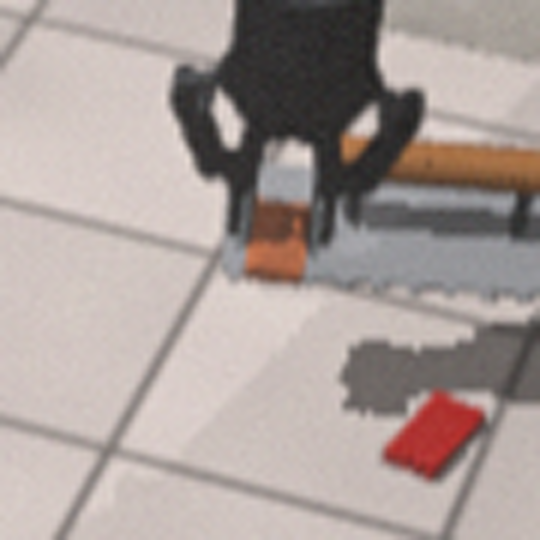

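apply_moves --pt "0 -0.01 0.04 0.022 0.04 0 0" --pt "0 -0.01 0.08 0.044 0.08 0 0" --pt "0 -0.01 0.12 0.066 0.12 0.005 0.005" --pt "0 -0.01 0.16 0.088 0.153 0.005 0.005" --pt "0 -0.005 0.2 0.109 0.153 0.005 0.005"

```text
t: 27.45
ee_pos: [0.5734, -0.1887, 0.0814]
tool_rot: [-0.052, 1.578, 0.062]
ft_force: [1.0, -1.3, -0.9]
grip_width: 0.0299
```

Run:
```python
from h import *
plan([.5835,-.1671,.05],.073)
```

```text
shift [0.0314 0.0206 0.0118] | 0.039 rot [-0.0009 -0.0081 -0.0066] 0.6 deg  axes x [-0.009  0.006 -1.   ] y [-0.072  0.997  0.007] z [ 0.997  0.072 -0.008]
q [-0.34  0.47  1.66  0.    1.02 -0.41] ee [ 0.5734 -0.1887  0.0814] F [ 1.  -1.3 -0.9] grip 0.0299 t 27.45
```

apply_moves --pt "0 0 0.0205 0.011 0 -0.005 -0.005" --pt "0 0.02 0.0205 0.011 0 -0.005 -0.005" --pt "0 0.05 0.0205 0.011 0 -0.005 -0.005" --pt "0 0.07 0.0205 0.011 0 -0.005 -0.005" --pt "0 0.07 0.0205 0.011 0 -0.005 -0.005"

```text
t: 27.95
ee_pos: [0.579, -0.1676, 0.0082]
tool_rot: [-0.054, 1.581, 0.061]
ft_force: [-1.0, 0.4, -1.1]
grip_width: 0.0304
```

apply_moves --pt "0 0 0 0 0 0 0" --pt "0 0 0 0 0 0 0" --pt "0 0 0 0 0 0 0" --pt "0 0 0 0 0 0 0" --pt "0 0 0 0 0 0 0"

```text
t: 28.45
ee_pos: [0.5832, -0.1691, 0.0135]
tool_rot: [-0.057, 1.57, 0.057]
ft_force: [-0.2, 0.3, -1.0]
grip_width: 0.0301
```

Run:
```python
from h import *
plan([.5835,-.1671,-.006],.073)
d=cam("side")
cv2.imwrite("pics/o3.png",cv2.resize(d["pixels"][180:290,270:380],None,fx=5.4,fy=5.4,interpolation=cv2.INTER_CUBIC))
```

```text
shift [0.0195 0.002  0.0004] | 0.02 rot [-0.0001 -0.0002 -0.0002] 0.0 deg  axes x [-0.  0. -1.] y [-0.073  0.997  0.   ] z [ 0.997  0.073 -0.   ]
q [-0.3   0.54  1.73  0.    0.87 -0.37] ee [ 0.5832 -0.1691  0.0135] F [-0.2  0.3 -1. ] grip 0.0301 t 28.45
```

View pics/o3.png

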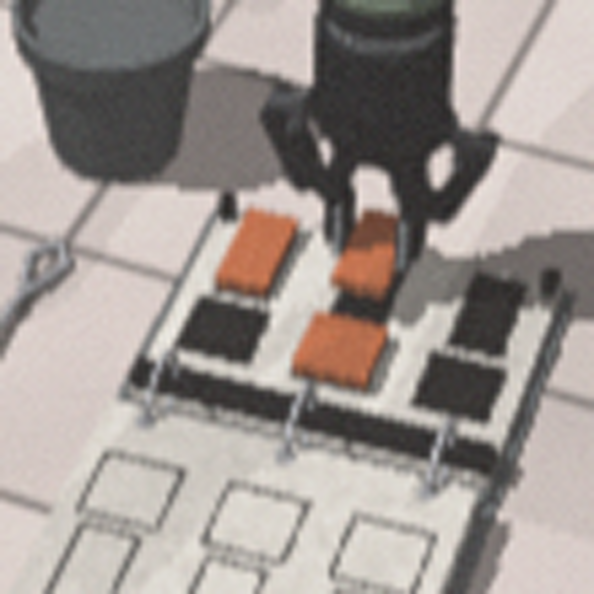

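apply_moves --pt "0 0.005 0.002 0 0 0 0" --pt "0 0.01 0.002 0 0 0 0" --pt "0 0.015 0.002 0 0 0 0" --pt "0 0.019 0.002 0 0 0 0" --pt "0 0.0205 0.002 0 0 0 0"

```text
t: 29.0
ee_pos: [0.5824, -0.1669, -0.0064]
tool_rot: [-0.057, 1.572, 0.058]
ft_force: [-6.2, 1.2, 19.2]
grip_width: 0.0303
```

Run:
```python
from h import *
plan([.5835,-.1671,-.006],.073)
```

```text
shift [-0.0004 -0.0003  0.001 ] | 0.001 rot [ 0.     -0.0021 -0.0011] 0.1 deg  axes x [-0.002  0.001 -1.   ] y [-0.073  0.997  0.001] z [ 0.997  0.073 -0.002]
q [-0.3   0.57  1.75  0.    0.82 -0.37] ee [ 0.5824 -0.1669 -0.0064] F [-6.2  1.2 19.2] grip 0.0303 t 29.0
```

apply_moves --pt "0 -0.001 0 0.0005 0 0 0" --pt "0.5 -0.001 0 0.0005 0 0 0" --pt "0.55 -0.001 0 0.0005 0 0 0" --pt "0.55 -0.02 0 0 0 0 0" --pt "0.55 -0.06 0 0 0 0 0"

```text
t: 29.5
ee_pos: [0.58, -0.1662, 0.0493]
tool_rot: [-0.055, 1.579, 0.06]
ft_force: [0.0, -0.5, 0.5]
grip_width: 0.0468
```

apply_moves --pt "0.6 -0.04 0.02 0 0 0 0" --pt "0.6 -0.08 0.06 0 0 0 0" --pt "0.6 -0.08 0.11 0 0 0 0" --pt "0.6 -0.08 0.16 -0.01 0 0 0" --pt "0.6 -0.08 0.21 -0.02 0 0 0"

```text
t: 30.0
ee_pos: [0.5492, 0.0361, 0.1326]
tool_rot: [-0.056, 1.57, 0.057]
ft_force: [0.6, -0.5, 0.3]
grip_width: 0.0514
```

apply_moves --pt "0.6 0 0.05 0 0 0 0" --pt "0.6 0 0.1 0 0 0 0" --pt "0.6 0 0.15 0 0 0 0" --pt "0.6 0 0.2 -0.0 0 0 0" --pt "0.6 0 0.25 -0.0 0 0 0"

```text
t: 30.5
ee_pos: [0.5307, 0.2857, 0.1323]
tool_rot: [-0.057, 1.572, 0.058]
ft_force: [1.1, -0.7, 0.8]
grip_width: 0.0513
```

Run:
```python
from h import *
for n in ("top","side"):
    d=cam(n,f"{n}4.png"); tiles(d,z=.01); print("pad ht"); tiles(d,z=.025) 
plan([.4893,.4109,.06],np.radians(23))
```

```text
px [538. 294.] cen [ 0.4693 -0.6175] rect 0.4687 -0.618 size 144.0 25.0 longang 15.4 area 488.0 hsv [ 14 162 112]
px [358. 244.] cen [ 0.586  -0.1689] rect 0.5873 -0.169 size 61.2 30.9 longang 91.3 area 264.5 hsv [ 11 166 135]
px [333. 245.] cen [ 0.581  -0.1073] rect 0.5807 -0.107 size 43.3 41.2 longang 91.3 area 262.5 hsv [ 10 167 136]
px [356. 216.] cen [ 0.6566 -0.1631] rect 0.6575 -0.1634 size 61.7 31.6 longang 91.3 area 257.0 hsv [ 11 166 135]
pad ht
px [538. 294.] cen [ 0.4681 -0.6103] rect 0.4676 -0.6109 size 142.1 24.7 longang 15.4 area 488.0 hsv [ 14 162 112]
px [358. 244.] cen [ 0.5834 -0.1676] rect 0.5846 -0.1677 size 60.4 30.5 longang 91.3 area 264.5 hsv [ 11 166 135]
px [333. 245.] cen [ 0.5784 -0.1068] rect 0.5781 -0.1065 size 42.7 40.7 longang 91.3 area 262.5 hsv [ 10 167 136]
px [356. 216.] cen [ 0.653  -0.1619] rect 0.654 -0.1621 size 60.9 31.2 longang 91.3 area 257.0 hsv [ 11 166 135]
px [279. 435.] cen [0.459  0.4952] rect 0.4634 0.4952 size 143.2 30.7 longang 5.1 area 643.0 hsv [ 15 113 190]
px [237. 425.] cen [0.5717 0.5114] rect 0.5661 0.5114 size 64.3 19.0 lon
[... 974 characters left out ...]
42 -0.1043] rect 0.5776 -0.1104 size 62.3 43.5 longang 96.0 area 137.0 hsv [  9 148 174]
px [568. 110.] cen [-0.0173 -1.1802] rect -0.017 -1.2043 size 221.9 21.0 longang 84.4 area 65.0 hsv [ 10 156 106]
px [582.  88.] cen [-0.0622 -1.3804] rect -0.0278 -1.441 size 308.0 232.6 longang 115.8 area 397.0 hsv [ 10 156 152]
px [521.  72.] cen [ 0.1988 -1.4349] rect 0.212 -1.4831 size 288.3 63.3 longang 100.4 area 92.0 hsv [ 10 152  97]
shift [ 0.0724  0.124  -0.0314] | 0.147 rot [-3.224e-01 -3.000e-04 -3.200e-03] 18.5 deg  axes x [-0.001  0.003 -1.   ] y [-0.079  0.997  0.003] z [ 0.997  0.079 -0.001]
q [0.48 0.42 1.61 0.   1.12 0.4 ] ee [0.5305 0.2896 0.132 ] F [ 0.4 -1.2 -0.3] grip 0.0514 t 30.6
```

View pics/top4.png

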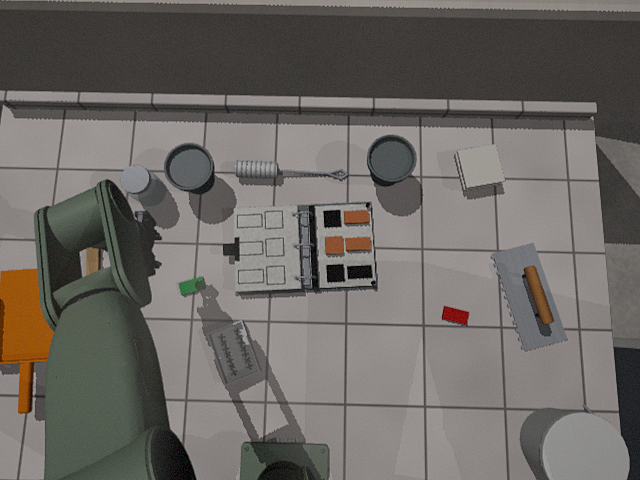

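apply_moves --pt "0.6 0 0.03 -0.008 -0.1 0 0" --pt "0.6 0 0.07 -0.016 -0.2 0 0" --pt "0.6 0.02 0.11 -0.025 -0.3 0 -0.003" --pt "0.6 0.06 0.124 -0.031 -0.32 0 -0.003" --pt "0.6 0.09 0.124 -0.031 -0.32 0 -0.003"

```text
t: 31.1
ee_pos: [0.4897, 0.4064, 0.0407]
tool_rot: [-0.313, 1.551, 0.309]
ft_force: [0.4, -0.4, 0.5]
grip_width: 0.0515
```

apply_moves --pt "0.6 0 0 0 0 0 0" --pt "0.6 0 0 0 0 0 0" --pt "0.6 0 0 0 0 0 0" --pt "0.6 0 0 0 0 0 0" --pt "0.6 0 0 0 0 0 0"

```text
t: 31.6
ee_pos: [0.4921, 0.4053, 0.0444]
tool_rot: [-0.308, 1.547, 0.307]
ft_force: [1.0, 0.4, -0.1]
grip_width: 0.051
```

Run:
```python
from h import *
plan([.4893,.4108,-.0215],np.radians(22.8))
d=cam("side"); tiles(d)
cv2.imwrite("pics/u1.png",cv2.resize(d["pixels"][340:450,230:340],None,fx=5.4,fy=5.4,interpolation=cv2.INTER_CUBIC))
```

```text
shift [ 0.0658  0.0062 -0.0006] | 0.066 rot [-0.0057  0.0012  0.0011] 0.3 deg  axes x [ 0.002 -0.001 -1.   ] y [-0.382  0.924 -0.001] z [0.924 0.382 0.001]
q [ 0.67  0.55  1.63 -0.    0.97  0.28] ee [0.4921 0.4053 0.0444] F [ 1.   0.4 -0.1] grip 0.051 t 31.6
px [269. 433.] cen [0.4634 0.4957] rect 0.4811 0.4969 size 176.1 30.7 longang 5.2 area 662.5 hsv [ 15 112 192]
px [287. 402.] cen [0.4864 0.4132] rect 0.487 0.4127 size 59.3 30.7 longang 113.2 area 276.0 hsv [  9 146 188]
px [317. 225.] cen [ 0.6604 -0.1795] rect 0.6575 -0.1738 size 64.5 30.4 longang 93.7 area 83.0 hsv [  9 143 194]
px [404. 156.] cen [ 0.5091 -0.6493] rect 0.5059 -0.6493 size 73.8 37.0 longang 14.6 area 89.0 hsv [ 13 135 160]
px [568. 110.] cen [-0.0215 -1.2167] rect -0.0206 -1.2338 size 227.0 22.1 longang 84.1 area 79.5 hsv [  9 153 107]
px [511.  98.] cen [ 0.2063 -1.2296] rect 0.2067 -1.2307 size 226.1 15.5 longang 90.7 area 59.0 hsv [ 10 147  97]
px [582.  89.] cen [-0.0644 -1.4155] rect -0.0633 -1.5136 size 301.3 246.2 longang 90.7 area 422.5 hsv [ 10 155 153]
px [510.  74.] cen [ 0.2486 -1.4267] rect 0.2628 -1.5159 size 298.0 200.6 longang 91.1 area 260.0 hsv [ 10 149 101]
```

View pics/u1.png

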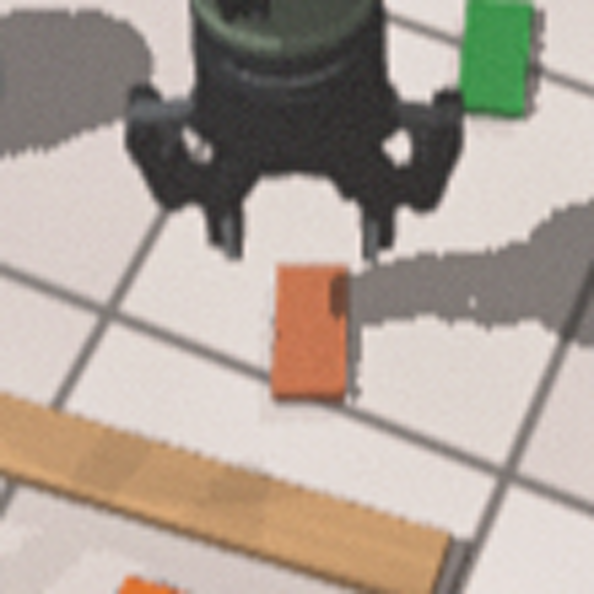

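apply_moves --pt "0.6 0.015 0.006 0 -0.005 0.001 0" --pt "0.6 0.035 0.006 0 -0.005 0.001 0" --pt "0.6 0.055 0.006 0 -0.005 0.001 0" --pt "0.6 0.065 0.006 0 -0.005 0.001 0" --pt "0.6 0.065 0.006 0 -0.005 0.001 0"

```text
t: 32.15
ee_pos: [0.4874, 0.4099, -0.0245]
tool_rot: [-0.316, 1.554, 0.309]
ft_force: [-1.2, -0.2, -0.3]
grip_width: 0.0511
```

apply_moves --pt "0 0 0 0 0 0 0" --pt "0 0 0 0 0 0 0" --pt "0 0 0 0 0 0 0" --pt "0 0 0 0 0 0 0" --pt "0 0 0 0 0 0 0"

```text
t: 32.65
ee_pos: [0.4893, 0.411, -0.0214]
tool_rot: [-0.313, 1.549, 0.311]
ft_force: [-0.4, -0.4, 3.1]
grip_width: 0.0299
```

apply_moves --pt "0 0 0 0 0 0 0" --pt "0 -0.03 0 0 0 0 0" --pt "0 -0.07 0 0 0 0 0" --pt "0 -0.12 0 0 0 0 0" --pt "0 -0.15 0 0 0 0 0"

```text
t: 33.15
ee_pos: [0.4899, 0.4117, 0.1312]
tool_rot: [-0.312, 1.546, 0.312]
ft_force: [0.0, -0.5, -0.0]
grip_width: 0.0298
```

Run:
```python
from h import *
plan([.5138,-.1722,.12],.073)
d=cam("side")
cv2.imwrite("pics/u2.png",cv2.resize(d["pixels"][280:450,230:370],None,fx=3.5,fy=3.5,interpolation=cv2.INTER_CUBIC))
```

```text
shift [ 0.0113 -0.5475 -0.2043] | 0.585 rot [0.325  0.0016 0.0005] 18.6 deg  axes x [ 0.002 -0.    -1.   ] y [-0.388  0.922 -0.001] z [0.922 0.388 0.002]
q [ 0.68  0.47  1.52 -0.    1.15  0.28] ee [0.4899 0.4117 0.1312] F [ 0.  -0.5 -0. ] grip 0.0298 t 33.15
```

View pics/u2.png

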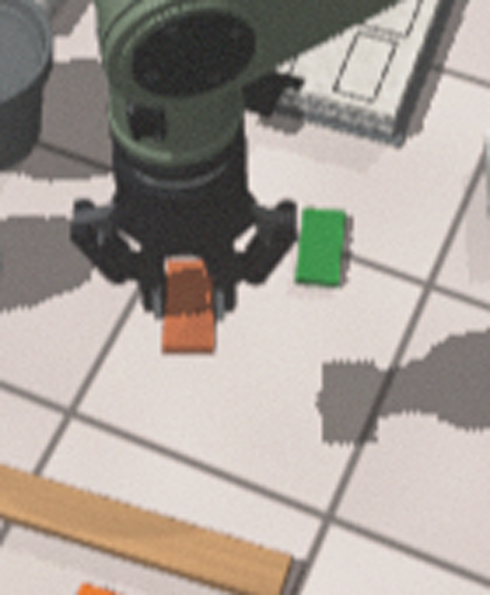

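apply_moves --pt "0 0 -0.04 -0.015 0.05 0 0" --pt "0 0 -0.082 -0.031 0.1 0 0" --pt "0 0 -0.124 -0.046 0.15 0 0" --pt "0 0 -0.166 -0.062 0.2 0 0" --pt "0 0 -0.208 -0.078 0.25 0 0"

```text
t: 33.7
ee_pos: [0.4971, 0.1872, 0.1277]
tool_rot: [-0.117, 1.57, 0.113]
ft_force: [0.4, -0.3, -0.5]
grip_width: 0.0301
```

Run:
```python
from h import *
plan([.5138,-.1722,.12],.073)
```

```text
shift [ 0.0088 -0.358  -0.0359] | 0.36 rot [ 0.0735 -0.0027  0.0029] 4.2 deg  axes x [-0.002 -0.003 -1.   ] y [-0.146  0.989 -0.003] z [ 0.989  0.146 -0.003]
q [ 0.34  0.32  1.78 -0.    1.05  0.19] ee [0.4971 0.1872 0.1277] F [ 0.4 -0.3 -0.5] grip 0.0301 t 33.7
```

apply_moves --pt "0 0 -0.045 -0.004 0.03 0 0" --pt "0 0 -0.09 -0.009 0.07 0 0" --pt "0 0 -0.135 -0.013 0.0735 0 0" --pt "0 0 -0.18 -0.018 0.0735 0 0" --pt "0 0 -0.225 -0.022 0.0735 0 0"

```text
t: 34.2
ee_pos: [0.5084, -0.0385, 0.1285]
tool_rot: [-0.061, 1.572, 0.057]
ft_force: [1.3, -0.3, -1.0]
grip_width: 0.0302
```

apply_moves --pt "0 0 -0.045 0 0 0 0" --pt "0 0 -0.09 0 0 0 0" --pt "0 0 -0.12 0 0 0 0" --pt "0 0.0 -0.12 0 0 0 0" --pt "0 0.03 -0.12 0 0 0 0"

```text
t: 34.7
ee_pos: [0.5207, -0.1579, 0.1016]
tool_rot: [-0.061, 1.564, 0.053]
ft_force: [-0.2, -0.1, 0.1]
grip_width: 0.0303
```

Run:
```python
from h import *
plan([.5138,-.1722,.015],.073)
```

```text
shift [ 0.0867 -0.0133 -0.0084] | 0.088 rot [-0.0006  0.0058  0.0052] 0.4 deg  axes x [ 0.006 -0.005 -1.   ] y [-0.072  0.997 -0.005] z [0.997 0.072 0.006]
q [-0.31  0.36  1.79 -0.    0.98 -0.38] ee [ 0.5207 -0.1579  0.1016] F [-0.2 -0.1  0.1] grip 0.0303 t 34.7
```

apply_moves --pt "0 0 -0.013 -0.008 0 0.005 0.005" --pt "0 0.03 -0.013 -0.008 0 0.005 0.005" --pt "0 0.065 -0.013 -0.008 0 0.005 0.005" --pt "0 0.086 -0.013 -0.008 0 0.005 0.005" --pt "0 0.086 -0.013 -0.008 0 0.005 0.005"

```text
t: 35.2
ee_pos: [0.5079, -0.1684, 0.0102]
tool_rot: [-0.055, 1.584, 0.063]
ft_force: [-0.4, 0.0, -0.5]
grip_width: 0.0301
```

apply_moves --pt "0 0 0 0 0 0 0" --pt "0 0 0 0 0 0 0" --pt "0 0 0 0 0 0 0" --pt "0 0 0 0 0 0 0" --pt "0 0 0 0 0 0 0"

```text
t: 35.7
ee_pos: [0.5112, -0.1704, 0.0139]
tool_rot: [-0.057, 1.576, 0.06]
ft_force: [-0.1, -0.4, 0.4]
grip_width: 0.0302
```

Run:
```python
from h import *
plan([.5138,-.1722,-.0055],.073)
d=cam("side")
cv2.imwrite("pics/u3.png",cv2.resize(d["pixels"][180:290,270:380],None,fx=5.4,fy=5.4,interpolation=cv2.INTER_CUBIC))
```

```text
shift [ 0.0194 -0.002   0.0026] | 0.02 rot [ 0.0015 -0.0057 -0.0019] 0.4 deg  axes x [-0.006  0.002 -1.   ] y [-0.074  0.997  0.002] z [ 0.997  0.074 -0.006]
q [-0.34  0.46  1.89 -0.    0.79 -0.42] ee [ 0.5112 -0.1704  0.0139] F [-0.1 -0.4  0.4] grip 0.0302 t 35.7
```

View pics/u3.png

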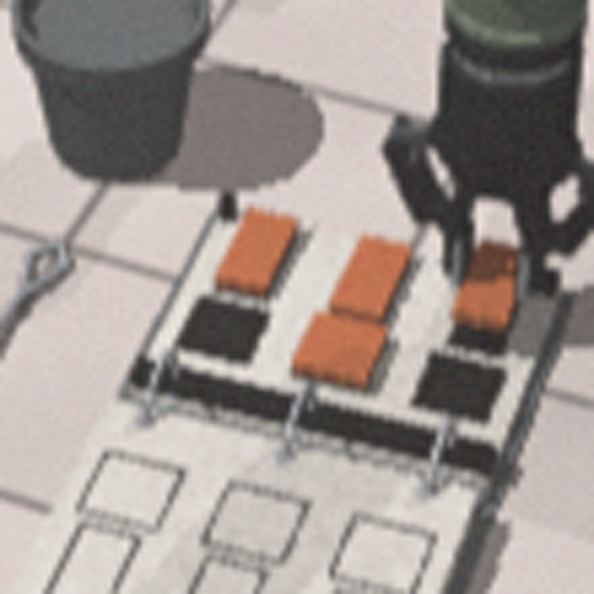

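apply_moves --pt "0 0.004 -0.002 0.0026 0.0015 -0.005 -0.002" --pt "0 0.009 -0.002 0.0026 0.0015 -0.005 -0.002" --pt "0 0.014 -0.002 0.0026 0.0015 -0.005 -0.002" --pt "0 0.018 -0.002 0.0026 0.0015 -0.005 -0.002" --pt "0 0.018 -0.002 0.0026 0.0015 -0.005 -0.002"

```text
t: 36.25
ee_pos: [0.5128, -0.1718, -0.0057]
tool_rot: [-0.057, 1.574, 0.058]
ft_force: [-0.1, 0.3, -0.1]
grip_width: 0.0301
```

Run:
```python
from h import *
plan([.5138,-.1722,-.0055],.073)
```

```text
shift [-0.0002 -0.0005  0.0009] | 0.001 rot [ 0.     -0.0035 -0.0012] 0.2 deg  axes x [-0.004  0.001 -1.   ] y [-0.073  0.997  0.001] z [ 0.997  0.073 -0.004]
q [-0.34  0.49  1.91 -0.    0.75 -0.42] ee [ 0.5128 -0.1718 -0.0057] F [-0.1  0.3 -0.1] grip 0.0301 t 36.25
```

apply_moves --pt "0 0.0005 -0.0005 0.0009 0 -0.003 -0.001" --pt "0 0.001 -0.0005 0.0009 0 -0.003 -0.001" --pt "0 0.0015 -0.0005 0.0009 0 -0.003 -0.001" --pt "0 0.0015 -0.0005 0.0009 0 -0.003 -0.001" --pt "0 0.0015 -0.0005 0.0009 0 -0.003 -0.001"

```text
t: 36.75
ee_pos: [0.5145, -0.1725, -0.0062]
tool_rot: [-0.058, 1.569, 0.057]
ft_force: [0.4, 1.0, -0.8]
grip_width: 0.0301
```

Run:
```python
from h import *
plan([.5138,-.1722,-.0055],.073)
```

```text
shift [-0.0007  0.0003 -0.0007] | 0.001 rot [-0.0001  0.0014  0.0007] 0.1 deg  axes x [ 0.001 -0.001 -1.   ] y [-0.073  0.997 -0.001] z [0.997 0.073 0.001]
q [-0.34  0.49  1.91 -0.    0.74 -0.42] ee [ 0.5145 -0.1725 -0.0062] F [ 0.4  1.  -0.8] grip 0.0301 t 36.75
```

apply_moves --pt "0 0.0005 0 -0.0005 0 0 0" --pt "0 0.001 0 -0.0005 0 0 0" --pt "0 0.001 0 -0.0005 0 0 0" --pt "0 0.001 0 -0.0005 0 0 0" --pt "0 0.001 0 -0.0005 0 0 0"

```text
t: 37.25
ee_pos: [0.5144, -0.1726, -0.0064]
tool_rot: [-0.058, 1.568, 0.057]
ft_force: [-0.7, 0.9, 5.4]
grip_width: 0.0302
```

apply_moves --pt "0.45 0 0 0 0 0 0" --pt "0.55 0 0 0 0 0 0" --pt "0.55 0 0 0 0 0 0" --pt "0.55 -0.02 0 0 0 0 0" --pt "0.55 -0.06 0 0 0 0 0"

```text
t: 37.75
ee_pos: [0.5113, -0.1716, 0.0505]
tool_rot: [-0.056, 1.576, 0.059]
ft_force: [-0.3, 0.3, 0.6]
grip_width: 0.0473
```

apply_moves --pt "0.8 -0.04 0.02 0 0 0 0" --pt "0.8 -0.08 0.06 0 0 0 0" --pt "0.8 -0.08 0.11 0 0 0 0" --pt "0.8 -0.08 0.16 0.01 0 0 0" --pt "0.8 -0.08 0.21 0.02 0 0 0"

```text
t: 38.25
ee_pos: [0.5174, 0.0333, 0.1333]
tool_rot: [-0.057, 1.568, 0.056]
ft_force: [1.3, -0.1, -0.7]
grip_width: 0.0682
```

apply_moves --pt "0.8 0 0.05 0 0 0 0" --pt "0.8 0 0.1 0 0 0 0" --pt "0.8 0 0.13 0 0 0 0" --pt "0.8 0 0.13 -0.0 0 0 0" --pt "0.8 0 0.13 -0.0 0 0 0"

```text
t: 38.75
ee_pos: [0.5077, 0.1617, 0.1322]
tool_rot: [-0.06, 1.569, 0.058]
ft_force: [0.3, -0.1, -0.3]
grip_width: 0.0682
```

Run:
```python
from h import *
for n in ("top","side"):
    d=cam(n,f"{n}5.png"); print(n,"pad ht"); tiles(d,z=.025)
    if n=="top": cv2.imwrite("pics/v1.png",cv2.resize(d["pixels"][195:305,225:395],None,fx=4.5,fy=4.5,interpolation=cv2.INTER_CUBIC)); pads(d,(319,203,374,285))
```

```text
top pad ht
px [538. 294.] cen [ 0.4683 -0.6101] rect 0.4672 -0.6103 size 142.7 25.1 longang 14.6 area 503.5 hsv [ 15 161 114]
px [360. 271.] cen [ 0.5143 -0.1725] rect 0.5142 -0.1721 size 61.9 29.9 longang 91.4 area 272.0 hsv [ 11 169 130]
px [358. 244.] cen [ 0.5834 -0.1676] rect 0.5846 -0.1676 size 60.3 30.5 longang 91.3 area 264.5 hsv [ 11 166 138]
px [333. 245.] cen [ 0.5784 -0.1068] rect 0.5794 -0.1065 size 43.2 42.7 longang 1.3 area 263.5 hsv [ 11 167 139]
px [356. 216.] cen [ 0.653  -0.1618] rect 0.654 -0.1621 size 60.9 31.2 longang 91.3 area 256.5 hsv [ 11 166 138]
px [335. 273.] cen [ 0.5088 -0.1116] rect [ 510.2 -112.8] [42.7 42.4] 1.4
px [331.9 218.5] cen [ 0.6483 -0.1013] rect [ 648.6 -101.1] [42.5 42.2] 5.2
side pad ht
px [271. 433.] cen [0.462  0.5021] rect 0.4724 0.5024 size 166.5 30.3 longang 5.2 area 694.5 hsv [ 15 111 183]
px [360. 237.] cen [ 0.5122 -0.1686] rect 0.5123 -0.1692 size 64.7 31.4 longang 93.9 area 129.5 hsv [  9 145 165]
px [340. 235.] cen [ 0.5721 -0.1573] rect 0.572 -0.1455 size 104.1 22.2 longang 98.9 area 78.0 hsv [  9 145 165]
px [588.  92.] cen [-0.0896 -1.3721] rect -0.0818 -1.3824 size 198.5 147.5 longang 138.8 area 286.0 hsv [ 10 156 152]
```

View pics/v1.png

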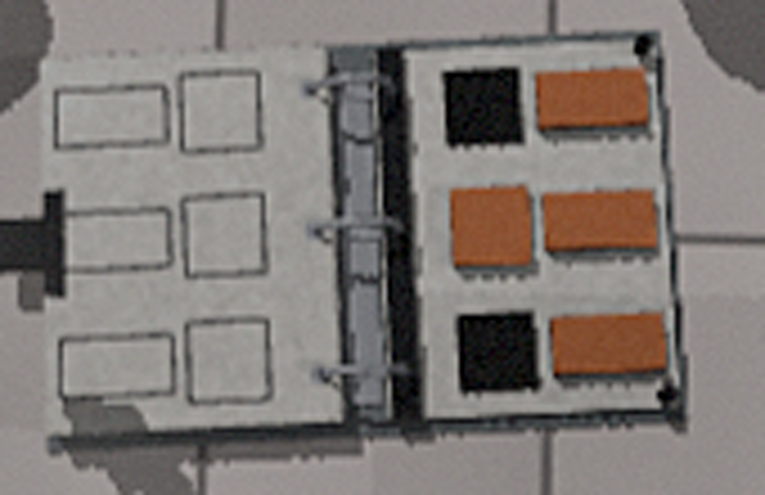

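View pics/side5.png

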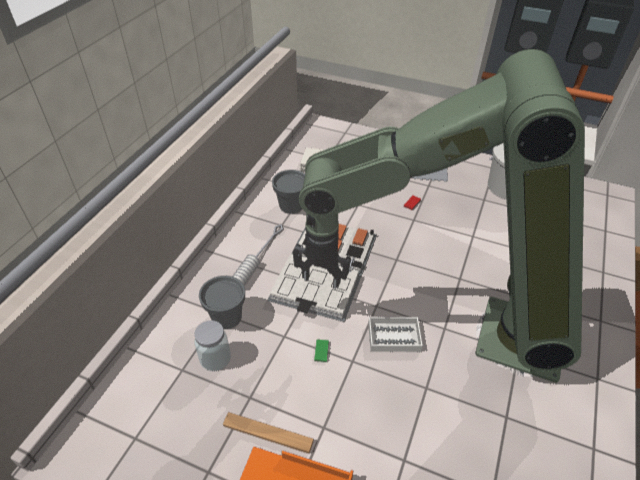

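All four samples are on their pads, with centres within about 0.7 mm of the pad centres in the top view. Now I turn the leaf back.

Run:
```python
from h import *
plan(B(0,.196,.05),YAW)
```

```text
shift [ 0.0824 -0.0015  0.0507] | 0.097 rot [0.0005 0.0007 0.0012] 0.1 deg  axes x [ 0.001 -0.001 -1.   ] y [-0.072  0.997 -0.001] z [0.997 0.072 0.001]
q [ 0.29  0.31  1.77 -0.    1.06  0.21] ee [0.508  0.1605 0.1324] F [-0.5  0.3 -1. ] grip 0.0689 t 38.85
```

apply_moves --pt "1 0 0 0.045 0 0 0" --pt "1 0 -0.001 0.051 0 0 0" --pt "1 0.04 -0.001 0.051 0 0 0" --pt "1 0.08 -0.001 0.051 0 0 0" --pt "1 0.08 -0.001 0.051 0 0 0"

```text
t: 39.35
ee_pos: [0.555, 0.1615, 0.0478]
tool_rot: [-0.058, 1.58, 0.053]
ft_force: [-0.6, -0.7, -0.5]
grip_width: 0.0855
```

apply_moves --pt "1 0 0 0 0 0 0" --pt "1 0 0 0 0 0 0" --pt "1 0 0 0 0 0 0" --pt "1 0 0 0 0 0 0" --pt "1 0 0 0 0 0 0"

```text
t: 39.85
ee_pos: [0.5596, 0.1643, 0.0536]
tool_rot: [-0.058, 1.567, 0.057]
ft_force: [0.2, -0.1, 0.2]
grip_width: 0.0853
```

Run:
```python
from h import *
plan(B(0,.196,-.0135),YAW)
d=cam("side")
cv2.imwrite("pics/w1.png",cv2.resize(d["pixels"][220:340,250:370],None,fx=5,fy=5,interpolation=cv2.INTER_CUBIC))
```

```text
shift [ 0.0671 -0.0017 -0.0012] | 0.067 rot [0.0014 0.003  0.0003] 0.2 deg  axes x [ 0.003 -0.    -1.   ] y [-0.073  0.997 -0.   ] z [0.997 0.073 0.003]
q [ 0.27  0.46  1.76 -0.    0.92  0.19] ee [0.5596 0.1643 0.0536] F [ 0.2 -0.1  0.2] grip 0.0853 t 39.85
```

View pics/w1.png

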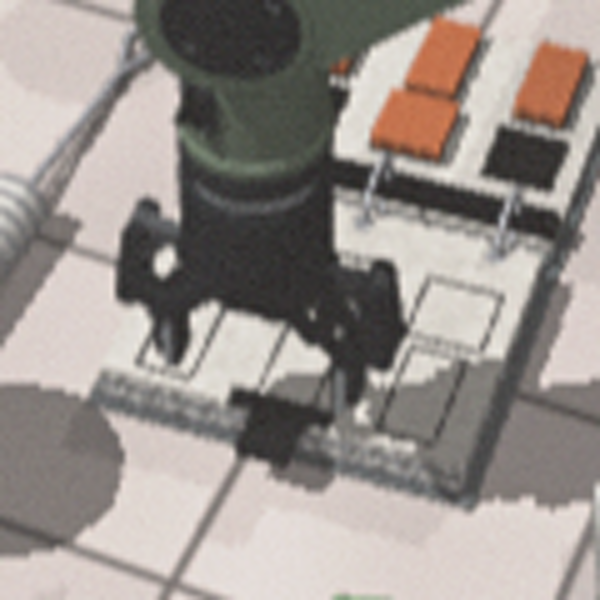

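apply_moves --pt "1 0.015 -0.001 -0.001 0 0.002 0" --pt "1 0.035 -0.001 -0.001 0 0.002 0" --pt "1 0.055 -0.001 -0.001 0 0.002 0" --pt "1 0.067 -0.001 -0.001 0 0.002 0" --pt "1 0.067 -0.001 -0.001 0 0.002 0"

```text
t: 40.4
ee_pos: [0.557, 0.1628, -0.0159]
tool_rot: [-0.059, 1.574, 0.056]
ft_force: [-0.2, 0.2, -0.5]
grip_width: 0.0857
```

apply_moves --pt "0 0 0 0 0 0 0" --pt "0 0 0 0 0 0 0" --pt "0 0 0 0 0 0 0" --pt "0 0 0 0 0 0 0" --pt "0 0 0 0 0 0 0" --grip_force 45

```text
t: 40.9
ee_pos: [0.5592, 0.1632, -0.0134]
tool_rot: [-0.057, 1.568, 0.057]
ft_force: [0.6, -0.2, 3.1]
grip_width: 0.0293
```

apply_moves --pt "0 0 0 0 0 0 0" --pt "0 0 0 0 0 0 0" --pt "0 0 0 0 0 0 0" --pt "0 0 0 0 0 0 0" --pt "0 0 0 0 0 0 0"

```text
t: 41.4
ee_pos: [0.5592, 0.1632, -0.0135]
tool_rot: [-0.057, 1.569, 0.057]
ft_force: [0.6, -0.3, 6.3]
grip_width: 0.0289
```

Run:
```python
from h import *
plan(B(0,.196,-.0135),YAW)
d=cam("side")
cv2.imwrite("pics/w2.png",cv2.resize(d["pixels"][220:340,250:370],None,fx=5,fy=5,interpolation=cv2.INTER_CUBIC))
```

```text
shift [ 0.     -0.0007 -0.0005] | 0.001 rot [0.0013 0.0013 0.0003] 0.1 deg  axes x [ 0.001 -0.    -1.   ] y [-0.073  0.997 -0.   ] z [0.997 0.073 0.001]
q [ 0.26  0.55  1.82 -0.    0.77  0.19] ee [ 0.5592  0.1632 -0.0135] F [ 0.6 -0.3  6.3] grip 0.0289 t 41.4
```

View pics/w2.png

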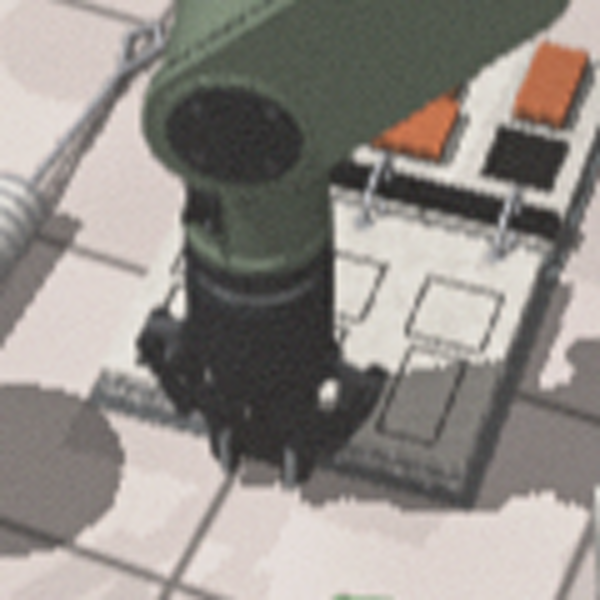

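apply_moves --pt "0 -0.0273 -0.0019 0 0 0 0" --pt "0 -0.0542 -0.0076 0 0 0 0" --pt "0 -0.0799 -0.0171 0 0 0 0" --pt "0 -0.1041 -0.0299 0 0 0 0" --pt "0 -0.1263 -0.0461 0 0 0 0"

```text
t: 41.95
ee_pos: [0.5624, 0.1171, 0.1125]
tool_rot: [-0.058, 1.569, 0.058]
ft_force: [5.1, -3.0, -6.0]
grip_width: 0.0289
```

apply_moves --pt "0 -0.0196 -0.0191 0 0 0 0" --pt "0 -0.0364 -0.0407 0 0 0 0" --pt "0 -0.0501 -0.0645 0 0 0 0" --pt "0 -0.0603 -0.09 0 0 0 0" --pt "0 -0.0668 -0.1166 0 0 0 0"

```text
t: 42.45
ee_pos: [0.571, 0.0013, 0.1796]
tool_rot: [-0.055, 1.569, 0.059]
ft_force: [4.3, 2.5, -4.6]
grip_width: 0.0291
```

Run:
```python
from h import *
print(r.read_state()["ft_force"],r.read_state()["ee_pos"])
d=cam("side"); cv2.imwrite("pics/w3.png",cv2.resize(d["pixels"][140:320,250:400],None,fx=3.5,fy=3.5))
```

```text
[ 4.25420921  2.45867759 -4.62787535] [0.57096427 0.00131325 0.17955361]
```

View pics/w3.png

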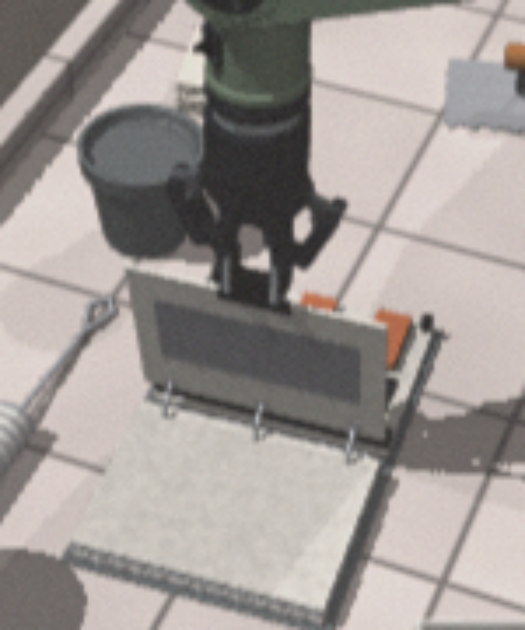

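apply_moves --pt "0 -0.0028 -0.0273 0 0 0 0" --pt "0 -0.0017 -0.0546 0 0 0 0" --pt "0 0.0031 -0.0816 0 0 0 0" --pt "0 0.0117 -0.1076 0 0 0 0" --pt "0 0.0239 -0.1322 0 0 0 0"

```text
t: 43.0
ee_pos: [0.5808, -0.1317, 0.1561]
tool_rot: [-0.058, 1.568, 0.056]
ft_force: [2.2, 0.3, 2.2]
grip_width: 0.029
```

apply_moves --pt "0 0.0154 -0.0226 0 0 0 0" --pt "0 0.0339 -0.0429 0 0 0 0" --pt "0 0.0551 -0.0604 0 0 0 0" --pt "0 0.0784 -0.0749 0 0 0 0" --pt "0 0.1035 -0.0858 0 0 0 0"

```text
t: 43.5
ee_pos: [0.5872, -0.219, 0.0517]
tool_rot: [-0.06, 1.568, 0.054]
ft_force: [2.2, -3.3, 2.3]
grip_width: 0.0293
```

apply_moves --pt "0 0.0171 -0.0051 0 0 0 0" --pt "0 0.0345 -0.0088 0 0 0 0" --pt "0 0.05 -0.0108 0 0 0 0" --pt "0 0.064 -0.0113 0 0 0 0" --pt "0 0.064 -0.0113 0 0 0 0"

```text
t: 44.0
ee_pos: [0.5879, -0.2297, -0.0139]
tool_rot: [-0.06, 1.569, 0.055]
ft_force: [0.6, -6.6, 2.2]
grip_width: 0.0288
```

Run:
```python
from h import *
plan(B(0,-.196,-.0135),YAW)
d=cam("side"); cv2.imwrite("pics/w4.png",cv2.resize(d["pixels"][140:320,250:400],None,fx=3.5,fy=3.5))
```

```text
shift [-0.0004  0.0013 -0.001 ] | 0.002 rot [0.0011 0.0009 0.0034] 0.2 deg  axes x [ 0.001 -0.003 -1.   ] y [-0.073  0.997 -0.003] z [0.997 0.073 0.001]
q [-0.39  0.61  1.7  -0.    0.84 -0.46] ee [ 0.5879 -0.2297 -0.0139] F [ 0.6 -6.6  2.2] grip 0.0288 t 44.0
```

View pics/w4.png

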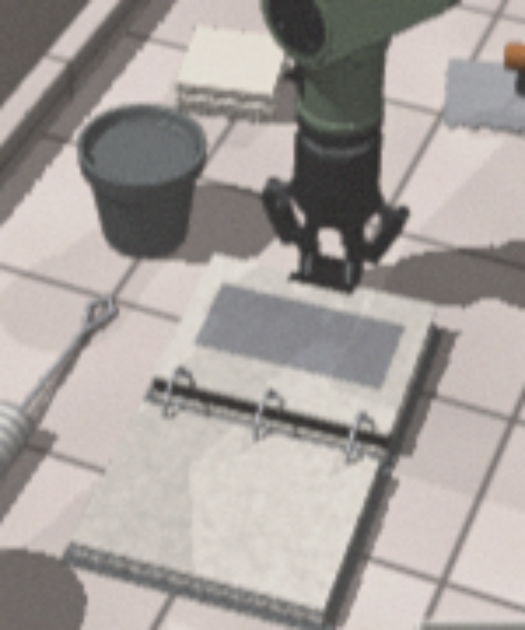

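Leaf is down. I release it, rise, and move clear.

apply_moves --pt "0.7 0 0 0 0 0 0" --pt "1 0 0 0 0 0 0" --pt "1 0 0 0 0 0 0" --pt "1 0 0 0 0 0 0" --pt "1 0 0 0 0 0 0"

```text
t: 44.55
ee_pos: [0.5868, -0.2276, -0.0125]
tool_rot: [-0.058, 1.571, 0.057]
ft_force: [0.3, 0.2, 0.3]
grip_width: 0.0851
```

apply_moves --pt "1 -0.04 0 0 0 0 0" --pt "1 -0.08 0 0 0 0 0" --pt "1 -0.13 0 0 0 0 0" --pt "1 -0.17 -0.04 0 0 0 0" --pt "1 -0.17 -0.08 -0.03 0 0 0"

```text
t: 45.05
ee_pos: [0.5701, -0.3074, 0.1636]
tool_rot: [-0.066, 1.559, 0.055]
ft_force: [1.1, -1.3, -1.1]
grip_width: 0.0856
```

apply_moves --pt "1 0 -0.04 -0.03 0 0 0" --pt "1 0 -0.08 -0.07 0 0 0" --pt "1 0 -0.12 -0.1 0 0 0" --pt "1 0 -0.16 -0.13 0 0 0" --pt "1 0 -0.2 -0.16 0 0 0"

```text
t: 45.55
ee_pos: [0.422, -0.5133, 0.1577]
tool_rot: [-0.058, 1.571, 0.057]
ft_force: [0.5, -0.7, -0.3]
grip_width: 0.0851
```

apply_moves --pt "1 0 0 0 0 0 0" --pt "1 0 0 0 0 0 0" --pt "1 0 0 0 0 0 0" --pt "1 0 0 0 0 0 0" --pt "1 0 0 0 0 0 0"

```text
t: 46.05
ee_pos: [0.4243, -0.5109, 0.1576]
tool_rot: [-0.059, 1.571, 0.058]
ft_force: [0.3, -0.6, 0.1]
grip_width: 0.0854
```

Run:
```python
from h import *
d=cam("top","top6.png");dep=d["depth"];W=d["world_from_camera"]
uu,vv=np.meshgrid(np.arange(640),np.arange(480)); c=np.stack([(uu-d["cx"])/d["fx"]*dep,-(vv-d["cy"])/d["fy"]*dep,-dep],-1)
P=c@W[:3,:3].T+W[:3,3]
Q=P[215:275,320:370].reshape(-1,3); A_=np.c_[Q[:,:2],np.ones(len(Q))]; k=np.linalg.lstsq(A_,Q[:,2],rcond=None)[0]; print("leaf plane slope",k[:2],"mean z",Q[:,2].mean())
s=cam("side","side6.png"); print(r.read_state()["ee_pos"],r.read_state()["ft_force"])
```

```text
leaf plane slope [-0.51409222  0.25337054] mean z 0.03794426091589531
[ 0.42411264 -0.5111813   0.15764784] [-0.73802394 -0.30271453  0.1206283 ]
```

View pics/top6.png

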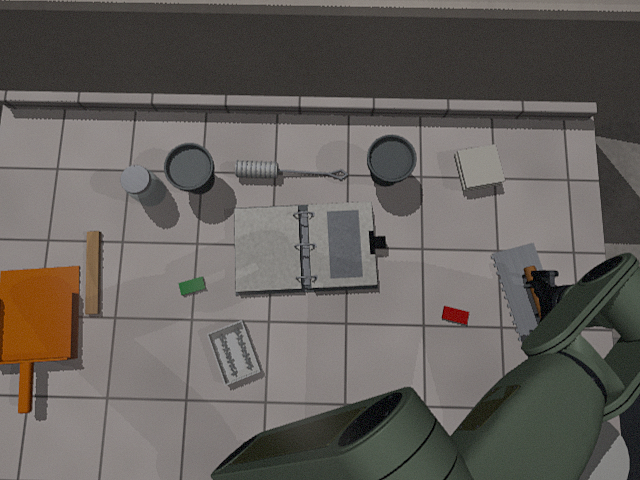

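View pics/side6.png

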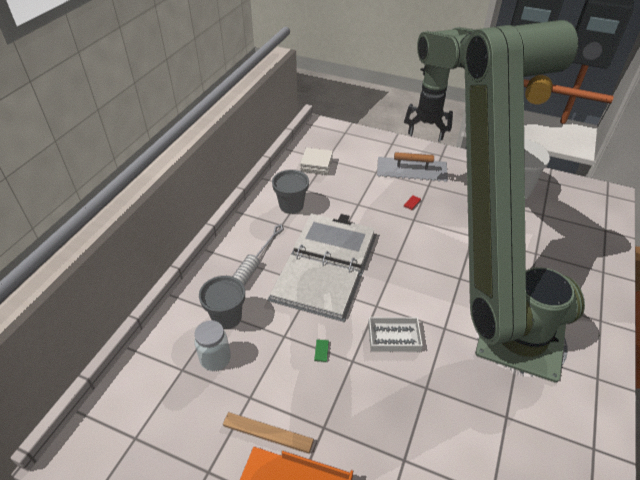

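Run:
```python
from h import *
d=cam("top");dep=d["depth"];W=d["world_from_camera"]
uu,vv=np.meshgrid(np.arange(640),np.arange(480)); c=np.stack([(uu-d["cx"])/d["fx"]*dep,-(vv-d["cy"])/d["fy"]*dep,-dep],-1)
P=c@W[:3,:3].T+W[:3,3]
for x0 in (325,340,355,366): print([round(float(np.median(P[y:y+12,x0:x0+7,2])),4) for y in (212,235,258)])
print("tab",np.median(P[239:246,377:384,2]))
```

```text
[0.0327, 0.0325, 0.0324]
[0.0318, 0.0322, 0.0322]
[0.032, 0.0326, 0.0323]
[0.0321, 0.0325, 0.0317]
tab 0.0348057248111191
```

The leaf is flat, with its top at 32 mm everywhere and the tab top at 35 mm. I hand the job in.

```bash
python3 -c "
from cell import order
print(order.close_job())"
```

```text
the job is handed in; nothing more can be done
None
```

The job is handed in, with all four samples back on their pads under the closed leaf. I turned the leaf over to the left by its tab, laid the one square on the middle square pad and the three oblongs on the three oblong pads, then turned the leaf back.

- **Samples:** just before closing the leaf, the top camera put every sample within about 0.7 mm of its pad centre. They looked flat and squared to their pads. I could not re-check them once the leaf covered them.
- **Leaf:** its top reads about 32 mm everywhere and the tab 35 mm, as for a leaf lying flat. My first plane fit on the leaf gave a nonsense slope, probably from depth outliers; medians over patches settled it.
- **Surroundings:** the arm stands clear. The pots, jar, brush, ruler and trowel, and the red and green look-alikes, look to be where they started.
- **First grasp missed:** the real fingertips sit about 24 mm above the reported tool point, so the gripper closed on nothing above the tab. I corrected for this in every later move.
- **Camera disagreement:** the two cameras differed by about 2.5 mm, so I used the top one for positions.

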